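# Load and seal an insect-treatment chamber

### The arm

A 7-joint arm with a two-finger parallel gripper is mounted at the origin on the work surface; the furniture and walls round the work are solid. World frame = base frame: x ahead of the robot, y to its left, z up, the work surface at z = 0. Lengths are in m, angles in rad, forces in N, time in s.
With the tool pointing down it reaches from about 0.425 to 0.875 m from the base axis. Payload 4.7 kg.
Tool frame: the origin (TCP) lies midway between the tips of the shut fingers; the grasp point (between the pads) lies 19 mm behind it; x points along the fingers, y is the direction in which the jaws open and shut, and the axes are right-handed (so a half turn about x gives the same grasp; the last joint's range is limited). The gripper opens to 87 mm and grips with 3 to 60 N. Pads are 19 mm wide; open, the fingers measure 117 mm over their backs; the gripper's body (75 mm by 190 mm) begins 51 mm behind the grasp point.
Start: joints at [1.214, 0.321, -0.07, 1.45, 0.023, 1.371, -0.057], TCP at [0.236, -0.606, 0.223] pointing down, gripper open.
Joint ranges: [-2.86, 2.86], [-0.3, 2.09], [-1.38, 1.24], [0.06, 2.45], [-1.56, 4.7], [0.09, 2.05], [-2.69, 2.69]. Speed limits (rad/s): [2.57, 2.57, 3.14, 3.14, 3.14, 3.14, 3.14].

### API

Orientations are given as a rotation vector (axis times angle).
In Python, from bench import ctrl gives the robot as it stands. The module is installed in compiled form; this text tells all that it offers.
- The arm moves only by the tool servo_tool, never from a script. Its arguments are lists of equal length, an entry for each row: "dp": the shift along the tool's x, y, z in units of 25 mm (1.0 is 25 mm), a list of three; "yaw": the turn about the tool's x in units of 6 degrees (1.0 is 6 degrees). A call has exactly 5 rows; each row shifts and turns the commanded pose from where the row before left it, along the tool's axes as they then stand; what a row does not reach is not made up. A row lasts 1/10 s, in which the tool goes at most 50 mm and 8.59 degrees, less where a joint would pass 70% of its speed; a pose out of reach is approached as far as the arm can. A call is refused whole if a number of a shift passes 1 or a number of a turn 1, either way. A call with a gripper value outside its range is refused whole. "fingers" is the opening, from 0 (shut) to 1 (fully open), set as the call begins (left out, the last holds). The fingers move at their own pace and stop on an object; "grip_force" is the grip in N (left out, the last holds). Time passes only in rows, so rows that do not move let the fingers close, or fill a call up. It gives the time, the measured TCP pose, the force and the opening at its end, in the units of the state.
- ctrl.get_state(): the state, without advancing time (a new reading comes with each control period).
- ctrl.get_image(name): name is "scene" or "top" or "wrist"; returns (picture, depth): 384x512x3 uint8, red, green, blue; 384x512 float32, m along the optical axis (not along the pixel's ray), 0 where there is no reading.
- ctrl.camera_info(name): a dict with "fx", "fy", "cx", "cy" (pixels), "extrinsics" (4x4, takes a point from world to camera coordinates); the wrist camera has in their place "hand_eye" (4x4, takes a point from camera to tool coordinates, whose origin is the TCP and whose axes are the tool frame's). Camera axes: x right, y down, z forward; pixel columns grow to the right and rows downward; lengths in m; the calibration is good to about 2 mm. A picture is of the moment at which its call begins: read the wrist's pose just before it. camera_info takes no time and is no camera call.
- ctrl.close_job(): hands the job in, once; it reports no verdict.
Trained networks look in the newest picture that a camera, given by its name, has taken for a name from the list of things; names that differ only in an ending like _2 or _b are one class to them, and where a whole thing is asked for, a point or a joint stands for the part that bears it (a point fixed in the world has none). Each returns a list of dicts, best first, with "score" (0 to 1); they miss things now and then, are a little off and sometimes report something else, mostly with a low value. They report only what shows in the picture. A call takes as long as a camera call. They do not tell look-alikes from the thing itself.
- ctrl.search_frame(camera, label): "extent" ([left, top, right, bottom] in pixels, round what is visible of it).
- ctrl.cut_out(camera, label): "region" (384x512 bool, what is visible of it) and "extent" ([left, top, right, bottom] in pixels, round what is visible of it).
The state is a dict: "time": time; "joint_positions": joint angles; "qd": joint speeds; "joint_torque": joint torques, N m; "position": TCP position; "tool_rot": TCP orientation; "ft_force": force on the tool from outside, world axes, zero at the start; "torque": the same for the moment, N m; "grip_width": opening from 0.0 (shut) to 1.0 (fully open).
Only numpy, scipy, OpenCV 4.12 (cv2) and the standard library are available. Lean on these libraries where they do the work, as an engineer would, in place of code of your own. Each camera call takes 0.05 s, during which the arm holds its last target.

### The job

Silverfish have been found in the stores: put every label pad, every small flat roll of cotton tape and the wide bristle brush (if it is there) lying on the table to the left of the treatment chamber into the chamber, the low metal box with the raised lid. Then lower the lid gently until it is fully shut, without slamming it, and only after that screw the vent valve beside the chamber fully down by turning its round knob clockwise (seen from above) until it stops; the knob sinks as it turns. Leave everything else on the table where it stands.

Things in the scene. Friction and masses are not known exactly. Their poses are not given: they have to be found in the camera images.
- chamber: the treatment chamber, an open-topped aluminium box fixed to the table: outside 200 mm (its x) by 260 mm (its y) by 80 mm high, walls and floor 6 mm, so inside 188 x 248 x 74 mm. Origin at the centre of its underside on the table; +x points to the hinged side, away from the robot, z up. The vent valve is joined to its right (-y) side
- valve_foot (a point): point on the table under the upright axis of the vent valve: x = 0, y = -225 mm of the chamber's frame. Round it stands the valve block, 56 x 56 mm and 42 mm high, then a bonnet 40 mm across up to 54 mm and 28 mm across up to 68 mm, then the knob; a pipe below 35 mm leads to the chamber
- chamber_floor (a point): centre of the chamber's inner floor, 6 mm above the table; axes as the chamber's
- chamber_lid (a joint): opening angle of the lid in rad: 0 shut flat on the rim, pi/2 upright, at most 2.1; starts between 1.75 and 1.95. Stiff hinge: it stays at any angle and takes 1 to 5 N at its free edge to move. Flat panel 200 mm from hinge to free edge, 264 mm wide, 8 mm thick, its upper face 9 mm above the hinge line when shut; a tab 90 mm wide at the middle of the free edge reaches 20 mm farther
- lid_hinge (a point): middle of the lid's hinge line, which runs along the chamber's y; it lies at x = +100 mm, z = 80 mm of the chamber's frame; axes as the chamber's
- lid_tab (a point): middle of the upper (outer) face of the tab at the lid's free edge, 210 mm from the hinge line; moves with the lid: its x points from the tab to the hinge, its z out of the upper face
- vent_knob (a joint): angle of the vent valve's knob in rad: 0 is screwed fully down (shut), growing counter-clockwise seen from above; starts between 5.0 and 6.4, stops at 0 and 7.2. Knob and stem sink 2.6 mm for every rad turned clockwise; it cannot be pushed down without turning. Turning takes about 0.2 N m and it stays where it is left
- knob_top (a point): centre of the top face of the vent valve's knob: a round fluted black knob 52 mm across and 30 mm high, axis upright (grip its side, from 3 to 27 mm above its underside). This point is 104 mm above the table when shut, 104 + 2.6 x angle mm otherwise; turns with the knob
- pad_a: a pad of paper labels, a flat block 50 x 76 x 14 mm (x, y, z of its own frame), weight about 30 g; origin at the centre of its underside. One of the things to be treated; absent (None) in some runs
- pad_b: a pad of paper labels, a flat block 50 x 76 x 14 mm (x, y, z of its own frame), weight about 30 g; origin at the centre of its underside. One of the things to be treated; absent (None) in some runs (same as the other)
- roll_a: a small roll of natural cotton tape, a flat disc 57 mm across and 13 mm high with a hole in the middle, lying flat, about 30 g; origin at the centre of its underside. One of the things to be treated; absent (None) in some runs
- roll_b: a small roll of natural cotton tape, a flat disc 57 mm across and 13 mm high with a hole in the middle, lying flat, about 30 g; origin at the centre of its underside. One of the things to be treated; absent (None) in some runs (same as the other)
- brush: a wide flat bristle brush lying flat, 178 mm long along its own y, 21 mm high, about 45 g: handle up to 24 mm wide, from 3 to 19 mm high, from y = -89 to +14 mm; ferrule and bristles, 52 mm wide, from +14 to +89 mm. Origin under the middle of its length, near its balance: grip the handle across its x just on the -y side. One of the things to be treated; absent (None) in some runs
- loupe: a black eyepiece loupe 40 mm across and 28 mm high; stands near the things to be treated and stays where it is
- paste_jar: a white paste jar with black cap, 64 mm across, 68 mm high; stays where it is
Not all that is in view belongs to the job. Leave any pink or turquoise look-alike of the pad_a alone.

How it is judged:
On the way, in this order (a step that is already met when the one before it is completed fails the run):
1. all the pads, tape rolls and the brush are in the chamber and its lid is shut, while the vent valve is still open (x of pad_a in the frame of chamber between -0.094 and 0.094 m and y of pad_a in the frame of chamber between -0.124 and 0.124 m and z of each of pad_a, pad_b, roll_a, roll_b, brush in the frame of chamber below 0.065 m and x of pad_b in the frame of chamber between -0.094 and 0.094 m and y of pad_b in the frame of chamber between -0.124 and 0.124 m and x of roll_a in the frame of chamber between -0.094 and 0.094 m and y of roll_a in the frame of chamber between -0.124 and 0.124 m and x of roll_b in the frame of chamber between -0.094 and 0.094 m and y of roll_b in the frame of chamber between -0.124 and 0.124 m and x of brush in the frame of chamber between -0.094 and 0.094 m and y of brush in the frame of chamber between -0.124 and 0.124 m and value of joint chamber_lid below 0.04 rad and value of joint vent_knob above 1 rad), for 0.2 s.
2. the vent valve is screwed fully down (value of joint vent_knob below 0.25 rad and value of joint chamber_lid below 0.04 rad), for 0.2 s.
At the end, for the whole second after the job is handed in: every pad, roll and brush present lies inside the chamber, the lid is shut (within 0.04 rad), the vent valve is screwed down (within 0.25 rad of its stop), and loupe and paste jar are within 60 mm of where they stood (all of step 2 and x of pad_a in the frame of chamber between -0.094 and 0.094 m and y of pad_a in the frame of chamber between -0.124 and 0.124 m and z of each of pad_a, pad_b, roll_a, roll_b, brush in the frame of chamber below 0.065 m and x of pad_b in the frame of chamber between -0.094 and 0.094 m and y of pad_b in the frame of chamber between -0.124 and 0.124 m and x of roll_a in the frame of chamber between -0.094 and 0.094 m and y of roll_a in the frame of chamber between -0.124 and 0.124 m and x of roll_b in the frame of chamber between -0.094 and 0.094 m and y of roll_b in the frame of chamber between -0.124 and 0.124 m and x of brush in the frame of chamber between -0.094 and 0.094 m and y of brush in the frame of chamber between -0.124 and 0.124 m and distance of each of loupe, paste_jar from where it was at the start of the episode below 0.06 m); the robot touches nothing.
It fails at once if the lid slams: it closes faster than 2.5 rad/s over the last 0.4 rad (value of joint chamber_lid below 0.4 rad and velocity of joint chamber_lid below -2.5 rad/s).
It fails at once if the loupe or the paste jar is moved more than 60 mm (distance of any of loupe, paste_jar from where it was at the start of the episode above 0.06 m).
Of pad_a, pad_b, roll_a, roll_b, brush only 3 to 4 are there at a start; the rules pass over those that are not, and their reading is None.
At some moment in a run one of pad_a, pad_b, roll_a, roll_b, brush may be knocked a few centimetres aside while the robot is not near it.
Once in a run the grip may slacken for a moment while it holds something.
It also fails if it takes over 200 s, if anything falls off the work surface, if the arm or the gripper's body presses on something with over 40 N, if the wrist force passes 120 N, or if a joint passes its speed limit or range.

## Working session

There is one attempt and no reset: what is moved stays moved. The work goes in short steps, Python scripts to look and compute and a tool call to move; the robot and the scene stay as the last step left them, time stands still between calls to the robot, and variables do not carry over. Pictures are saved under pics/ and viewed, and the job is handed in when it is done.

Besides the shell and the picture viewer there is one more tool, called after "Call:" as a command line: name --pt "numbers of a row" for each row, then --argument value for the rest. servo_tool: Moves the arm, as the interface text tells. Its arguments: {"type":"object","properties":{"dp":{"type":"array","items":{"type":"array","items":{"type":"number"}}},"yaw":{"type":"array","items":{"type":"number"}},"fingers":{"type":"number"},"grip_force":{"type":"number"}},"required":["dp","yaw"]}

```bash
mkdir -p pics; cat > h.py <<'E'
from bench import ctrl
import numpy as np, cv2
from scipy.spatial.transform import Rotation as R
def snap(n,f):
    im,d=ctrl.get_image(n); cv2.imwrite('pics/'+f,im[:,:,::-1]); return im,d
def T_tool(s):
    T=np.eye(4);T[:3,:3]=R.from_rotvec(s['tool_rot']).as_matrix();T[:3,3]=s['position'];return T
def cam2w(n,s=None):
    c=ctrl.camera_info(n)
    if 'extrinsics' in c: return np.linalg.inv(np.array(c['extrinsics'])),c
    return T_tool(s)@np.array(c['hand_eye']),c
def cloud(n,d,s=None):
    M,c=cam2w(n,s); v,u=np.mgrid[:384,:512]
    P=np.stack([(u-c['cx'])/c['fx']*d,(v-c['cy'])/c['fy']*d,d,np.ones_like(d)],-1)
    P=(P@M.T)[...,:3]; P[d==0]=np.nan; return P
E
python3 - <<'E'
from h import *
s=ctrl.get_state();print(s)
T=T_tool(s);print(T.round(3))
for n in ['scene','top','wrist']:
    im,d=snap(n,n+'0.png');print(n,{k:(np.array(v).round(3).tolist()) for k,v in ctrl.camera_info(n).items()})
    np.save(n+'0.npy',d)
E
```

```text
{'time': 0.0, 'joint_positions': array([ 1.2140959 ,  0.32184329, -0.07009351,  1.4516716 ,  0.02259495,
        1.37079085, -0.05689165]), 'qd': array([-0.00073833,  0.00208783, -0.00047618, -0.00032503,  0.00149557,
        0.00085295,  0.00091411]), 'joint_torque': array([ 9.25268387e-05, -4.91286957e+01, -4.03928999e-01, -3.12523592e+01,
       -6.39208616e-02,  4.37513762e-02,  1.88769641e-04]), 'position': array([ 0.23529532, -0.6053256 ,  0.22145011]), 'tool_rot': array([ 2.01917512,  0.38076387, -2.02008562]), 'ft_force': array([-0.38131799, -0.00649592,  0.01528268]), 'torque': array([-0.01101405,  0.01487574,  0.00803571]), 'grip_width': 1.0022043251529584}
[[-0.001  0.362 -0.932  0.235]
 [ 0.002 -0.932 -0.362 -0.605]
 [-1.    -0.002  0.     0.221]
 [ 0.     0.     0.     1.   ]]
scene {'fx': 453.356, 'fy': 453.356, 'cx': 264.127, 'cy': 184.137, 'extrinsics': [[0.577, -0.817, 0.022, -0.214], [-0.483, -0.362, -0.798, 0.295], [0.659, 0.45, -0.603, 1.41], [0.0, 0.0, 0.0, 1.0]]}
top {'fx': 365.703, 'fy': 365.703, 'cx': 260.194, 'cy': 196.073, 'extrinsics': [[-0.022, -1.0, -0.007, 0.075], [-0.996, 0.023, -0.081, 0.415], [0.081, 0.005, -0.997, 1.11], [0.0, 0.0, 0.0, 1.0]]}
wrist {'fx': 304.735, 'fy': 304.735, 'cx': 256.286, 'cy': 196.289, 'hand_eye': [[-0.001, -0.303, 0.953, -0.161], [1.0, -0.001, 0.001, -0.0], [0.0, 0.953, 0.303, -0.085], [0.0, 0.0, 0.0, 1.0]]}
```

View pics/top0.png

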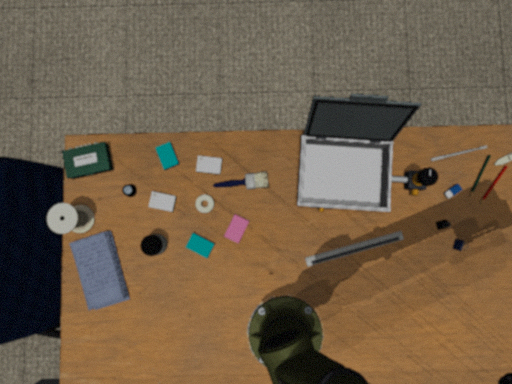

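View pics/scene0.png

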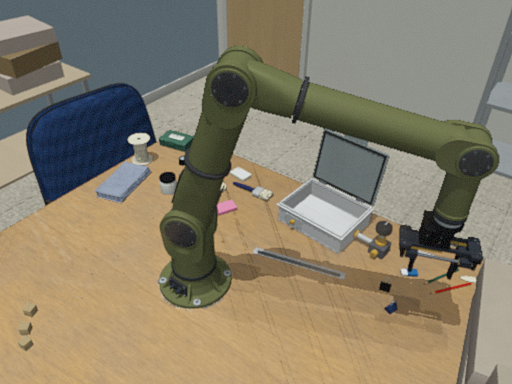

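```bash
python3 - <<'E'
from h import *
im,d=ctrl.get_image('top');P=cloud('top',d)
for l in ['chamber','lid_tab','knob_top','pad_a','roll_a','brush','loupe','paste_jar']:
    for r in ctrl.cut_out('top',l)[:4]:
        m=r['region'];Q=P[m];Q=Q[~np.isnan(Q[:,0])]
        rc=cv2.minAreaRect((Q[:,:2]*1000).astype(np.float32)) if len(Q)>4 else None
        print(l,round(r['score'],2),np.round(r['extent']),np.round(np.median(Q,0),3),'z95',np.percentile(Q[:,2],95).round(3),np.round(rc[0]),np.round(rc[1]),round(rc[2]))
E
```

```text
chamber 0.58 [299.  94. 435. 213.] [ 0.539 -0.207  0.067] z95 0.27 [ 684. -313.] [449. 715.] 76
lid_tab 0.95 [304.  91. 421. 142.] [ 0.602 -0.2    0.201] z95 0.281 [ 838. -368.] [390. 778.] 38
lid_tab 0.16 [297.  92. 436. 214.] [ 0.537 -0.208  0.063] z95 0.27 [ 669. -361.] [512. 769.] 68
knob_top 0.86 [418. 168. 437. 188.] [ 0.453 -0.405  0.119] z95 0.123 [ 458. -422.] [50. 78.] 19
pad_a 0.88 [183. 232. 214. 258.] [0.268 0.253 0.014] z95 0.018 [268. 255.] [74. 53.] 62
pad_a 0.75 [224. 219. 248. 243.] [0.317 0.141 0.014] z95 0.017 [317. 142.] [53. 79.] 62
pad_a 0.72 [154. 144. 175. 172.] [0.549 0.354 0.014] z95 0.018 [550. 354.] [78. 50.] 22
pad_a 0.68 [151. 190. 178. 212.] [0.408 0.368 0.014] z95 0.018 [408. 372.] [83. 51.] 78
roll_a 0.53 [198. 196. 211. 211.] [0.396 0.234 0.013] z95 0.016 [396. 235.] [51. 50.] 46
brush 0.97 [211. 175. 270. 188.] [0.46  0.093 0.018] z95 0.023 [462. 124.] [ 50. 170.] 6
loupe 0.53 [124. 186. 139. 198.] [0.445 0.469 0.023] z95 0.03 [447. 476.] [47. 39.] 73
paste_jar 0.69 [142. 235. 169. 258.] [0.276 0.379 0.067] z95 0.071 [276. 385.] [62. 60.] 18
```

The top view shows two white pads at (208,165) and (162,202), one tape roll at (204,204), the brush at (242,181). The teal and pink pads are look-alikes, and the white reel at (62,217) is too tall to be a tape roll. Next I fit exact poses.

```bash
python3 - <<'E'
from h import *
im,d=ctrl.get_image('top');P=cloud('top',d)
hsv=cv2.cvtColor(im,cv2.COLOR_RGB2HSV)
def rect(m,n):
    Q=P[m];Q=Q[~np.isnan(Q[:,0])]
    rc=cv2.minAreaRect((Q[:,:2]*1000).astype(np.float32));print(n,len(Q),'c',np.round(rc[0]),'sz',np.round(rc[1]),'ang',round(rc[2],1),'mean',Q.mean(0).round(3),'z',np.percentile(Q[:,2],[5,50,95]).round(3))
    return Q
def box(x0,y0,x1,y1):
    m=np.zeros((384,512),bool);m[y0:y1,x0:x1]=1;return m
z=P[...,2]
white=(hsv[...,1]<60)&(hsv[...,2]>140)
rect(box(190,150,226,180)&white,'pad1');rect(box(145,185,180,216)&white,'pad2')
rect(box(190,190,220,218)&(z>0.008),'roll');rect(box(190,150,226,180)&(z>0.008),'pad1z');rect(box(145,185,180,216)&(z>0.008),'pad2z')
b=rect(box(208,168,275,192)&(z>0.008),'brush')
for lo in np.arange(-0.02,0.24,0.02):
    q=b[(b[:,1]>lo)&(b[:,1]<lo+.02)]
    if len(q):print(lo.round(2),q.mean(0).round(3),np.ptp(q[:,0]).round(3),q[:,2].max().round(3))
r=rect(box(290,125,400,215)&(abs(z-0.08)<0.006)&(P[...,0]<0.62),'rim')
k=rect(box(405,160,445,195)&(z>0.105),'knob');
m=box(290,90,420,145)&(z>0.1)&(z<.32);q=rect(m,'lid')
# lid plane
A=np.c_[q[:,0],np.ones(len(q))];
for lo in np.arange(.1,.32,.02):
    s=q[(q[:,2]>lo)&(q[:,2]<lo+.02)]
    if len(s):print('lid z',lo.round(2),len(s),np.median(s,0).round(3),s[:,1].min().round(3),s[:,1].max().round(3))
for v in range(125,214,8): print(v,[tuple(P[v,u].round(3)) for u in (302,345,388)])
big=cv2.resize(im[125:270,110:290],None,fx=4,fy=4,interpolation=cv2.INTER_CUBIC);cv2.imwrite('pics/z1.png',big[:,:,::-1])
E
```

```text
pad1 388 c [521. 227.] sz [80. 54.] ang 83.3 mean [0.52  0.226 0.014] z [0.004 0.014 0.018]
pad2 391 c [409. 373.] sz [81. 51.] ang 77.5 mean [0.408 0.371 0.014] z [0.01  0.014 0.018]
roll 227 c [398. 238.] sz [53. 53.] ang 89.3 mean [0.397 0.238 0.013] z [0.009 0.013 0.016]
pad1z 387 c [518. 223.] sz [76. 50.] ang 82.6 mean [0.518 0.223 0.014] z [0.011 0.014 0.018]
pad2z 398 c [407. 370.] sz [77. 50.] ang 77.3 mean [0.407 0.369 0.014] z [0.011 0.014 0.018]
brush 622 c [472. 132.] sz [192.  60.] ang 85.0 mean [0.467 0.117 0.017] z [0.011 0.017 0.023]
0.02 [0.453 0.038 0.018] 0.006 0.02
0.04 [0.466 0.051 0.017] 0.05 0.023
0.06 [0.466 0.07  0.019] 0.049 0.025
0.08 [0.463 0.09  0.02 ] 0.05 0.027
0.1 [0.464 0.108 0.019] 0.048 0.025
0.12 [0.46  0.13  0.016] 0.016 0.02
0.14 [0.458 0.15  0.016] 0.02 0.024
0.16 [0.456 0.169 0.015] 0.019 0.021
0.18 [0.473 0.191 0.014] 0.06 0.019
0.2 [0.488 0.209 0.014] 0.06 0.019
0.22 [0.501 0.224 0.013] 0.015 0.016
rim 802 c [ 473. -186.] sz [269. 207.] ang 84.7 mean [ 0.472 -0.191  0.079] z [0.075 0.079 0.084]
knob 287 c [ 453. -409.] sz [50. 48.] ang 89.6 
[... 2175 characters left out ...]
0.057), np.float64(0.081)), (np.float64(0.433), np.float64(-0.198), np.float64(0.009)), (np.float64(0.424), np.float64(-0.308), np.float64(0.077))]
197 [(np.float64(0.406), np.float64(-0.056), np.float64(0.077)), (np.float64(0.408), np.float64(-0.197), np.float64(0.007)), (np.float64(0.4), np.float64(-0.306), np.float64(0.078))]
205 [(np.float64(0.383), np.float64(-0.056), np.float64(0.072)), (np.float64(0.38), np.float64(-0.18), np.float64(0.079)), (np.float64(0.377), np.float64(-0.306), np.float64(0.076))]
213 [(np.float64(0.362), np.float64(-0.063), np.float64(0.002)), (np.float64(0.359), np.float64(-0.198), np.float64(-0.006)), (np.float64(0.356), np.float64(-0.331), np.float64(-0.001))]
```

View pics/z1.png

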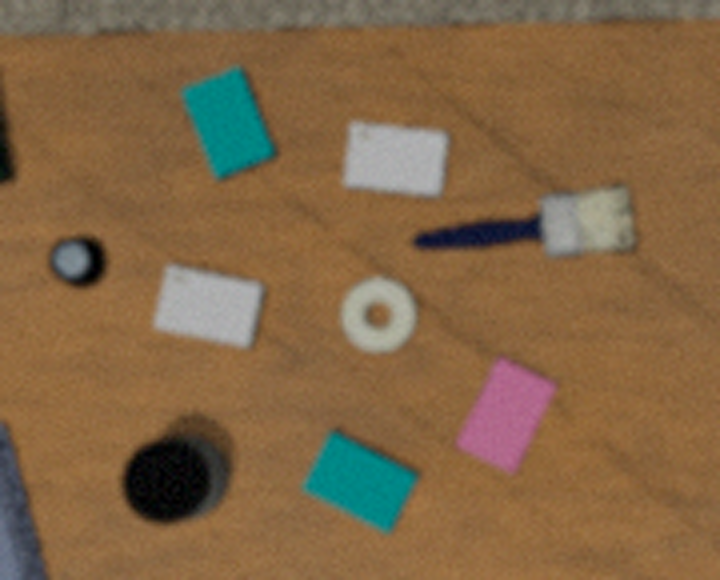

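Four items need treating: pad 1 (0.518, 0.223), pad 2 (0.407, 0.370), the roll (0.397, 0.238) and the brush near (0.459, 0.138). The chamber centre is about (0.475, -0.186) with yaw about -5.3°. That agrees with the lid direction and with the knob 225 mm along -y. I'll write a move helper and start with the brush.

```bash
cat >> h.py <<'E'
CH=np.array([0.475,-0.186,0]); TH=np.deg2rad(-5.3)
CR=np.array([[np.cos(TH),-np.sin(TH),0],[np.sin(TH),np.cos(TH),0],[0,0,1]])
def ch(x,y,z=0): return CH+CR@np.array([x,y,z])
def plan(tgt,jaw=None):
    """jaw: world angle (deg) of tool y. prints yaw units, then dp (25mm units) in tool axes after yaw"""
    s=ctrl.get_state();T=T_tool(s);M=T[:3,:3];a=np.degrees(np.arctan2(M[1,1],M[0,1]))
    az=np.degrees(np.arctan2(s['position'][1],s['position'][0]))
    u=0
    if jaw is not None:
        dl=(jaw-a+180)%360-180; u=-dl/6
        dl2=dl-180*np.sign(dl); 
        M=M@R.from_rotvec([np.radians(u*6),0,0]).as_matrix()
        print('alt yaw',round(-dl2/6,2))
    tot=M.T@(np.array(tgt)-s['position'])/.025
    print('t',round(s['time'],1),'pos',s['position'].round(4),'jaw',round(a,1),'az',round(az,1),'j',s['joint_positions'].round(2),'w',round(s['grip_width'],3),'F',s['ft_force'].round(1))
    print('yaw',round(u,2),'dp total',tot.round(2),'tilt',M[:,0].round(3))
E
python3 -c "
from h import *
plan((0.44,-0.36,0.23),5.2)"
```

```text
alt yaw 17.67
t 0.7 pos [ 0.2355 -0.6058  0.2226] jaw -68.8 az -68.8 j [ 1.21  0.32 -0.07  1.45  0.02  1.37 -0.06] w 0.997 F [ 0.4 -0.2  0.1]
yaw -12.33 dp total [-0.3   9.04 -9.05] tilt [-0. -0. -1.]
```

Call:
servo_tool --pt "0 0 0" --pt "0 0 0" --pt "0 0 0" --pt "0 0 0" --pt "0 0 0" --yaw '[-1, -1, -1, -1, -1]'

```text
time: 1.15
position: [0.2355, -0.6059, 0.2226]
tool_rot: [1.685, 0.812, -1.685]
ft_force: [0.4, -0.2, -0.2]
grip_width: 0.997
```

Call:
servo_tool --pt "0 0 0" --pt "0 0 0" --pt "0 0 0" --pt "0 0 0" --pt "0 0 0" --yaw '[-1, -1, -1, -1, -1]'

```text
time: 1.65
position: [0.2355, -0.6059, 0.2226]
tool_rot: [1.318, 1.135, -1.318]
ft_force: [0.5, -0.6, -0.2]
grip_width: 0.998
```

Call:
servo_tool --pt "0 0 0" --pt "0 0 0" --pt "0 0 0" --pt "0 1 -1" --pt "0 1 -1" --yaw '[-1, -1, -0.3, 0, 0]'

```text
time: 2.15
position: [0.2802, -0.5518, 0.2223]
tool_rot: [1.146, 1.248, -1.147]
ft_force: [0.8, -0.3, 0.1]
grip_width: 1.002
```

Call:
servo_tool --pt "0 1 -1" --pt "0 1 -1" --pt "0 1 -1" --pt "0 1 -1" --pt "0 1 -1" --yaw '[0, 0, 0, 0, 0]'

```text
time: 2.65
position: [0.3952, -0.415, 0.2228]
tool_rot: [1.144, 1.249, -1.144]
ft_force: [0.2, -0.3, -0.3]
grip_width: 1.002
```

Call:
servo_tool --pt "0 1 -1" --pt "0 1 -1" --pt "0 0 0" --pt "0 0 0" --pt "0 0 0" --yaw '[0, 0, 0, 0, 0]'

```text
time: 3.15
position: [0.4389, -0.3632, 0.2225]
tool_rot: [1.145, 1.249, -1.146]
ft_force: [0.3, -0.8, -0.2]
grip_width: 0.997
```

```bash
python3 -c "
from h import *
plan((0.459,0.137,0.23),5.2)"
```

```text
alt yaw 29.96
t 3.1 pos [ 0.4389 -0.3632  0.2225] jaw 4.9 az -39.6 j [ 1.03  0.18 -0.43  1.64  0.08  1.34  0.67] w 0.997 F [ 0.3 -0.8 -0.2]
yaw -0.04 dp total [ -0.31   2.61 -19.85] tilt [-0.001 -0.001 -1.   ]
```

Call:
servo_tool --pt "0 0.1 -1" --pt "0 0.1 -1" --pt "0 0.1 -1" --pt "0 0.1 -1" --pt "0 0.1 -1" --yaw '[0, 0, 0, 0, 0]'

```text
time: 3.65
position: [0.4404, -0.237, 0.2225]
tool_rot: [1.146, 1.248, -1.147]
ft_force: [-0.4, -1.2, 0.9]
grip_width: 0.999
```

Call:
servo_tool --pt "0 0.1 -1" --pt "0 0.1 -1" --pt "0 0.1 -1" --pt "0 0.1 -1" --pt "0 0.1 -1" --yaw '[0, 0, 0, 0, 0]'

```text
time: 4.15
position: [0.4424, -0.1114, 0.2227]
tool_rot: [1.146, 1.248, -1.147]
ft_force: [0.2, -0.6, 0.1]
grip_width: 0.997
```

Call:
servo_tool --pt "0 0.2 -1" --pt "0 0.2 -1" --pt "0 0.2 -1" --pt "0 0.2 -1" --pt "0 0.2 -1" --yaw '[0, 0, 0, 0, 0]'

```text
time: 4.65
position: [0.4568, 0.0153, 0.2227]
tool_rot: [1.146, 1.247, -1.146]
ft_force: [0.7, 0.0, 0.3]
grip_width: 0.999
```

Call:
servo_tool --pt "0 0.1 -1" --pt "0 0.1 -1" --pt "0 0.1 -1" --pt "0 0 0" --pt "0 0 0" --yaw '[0, 0, 0, 0, 0]'

```text
time: 5.15
position: [0.4578, 0.0901, 0.2226]
tool_rot: [1.144, 1.248, -1.145]
ft_force: [0.1, -0.2, -0.3]
grip_width: 1.002
```

```bash
python3 -c "
from h import *
s=ctrl.get_state();im,d=snap('wrist','w1.png');P=cloud('wrist',d,s);np.save('w1.npy',P)
print(P[190:380:20,256].round(3))
plan((0.459,0.137,0.1),5.2)"
```

```text
[[ 0.461  0.066  0.019]
 [ 0.464  0.033 -0.   ]
 [ 0.466  0.003 -0.001]
 [ 0.469 -0.028 -0.002]
 [ 0.471 -0.055  0.005]
 [ 0.456  0.122  0.309]
 [ 0.477 -0.122  0.006]
 [ 0.48  -0.159  0.005]
 [ 0.457  0.116  0.324]
 [ 0.457  0.117  0.33 ]]
alt yaw 29.95
t 5.2 pos [0.4578 0.0895 0.2225] jaw 4.9 az 11.1 j [ 0.67 -0.06 -0.88  1.86 -0.05  1.32 -0.11] w 0.999 F [0.5 0.1 0.3]
yaw -0.05 dp total [ 4.9   0.22 -1.89] tilt [-0.    -0.001 -1.   ]
```

View pics/w1.png

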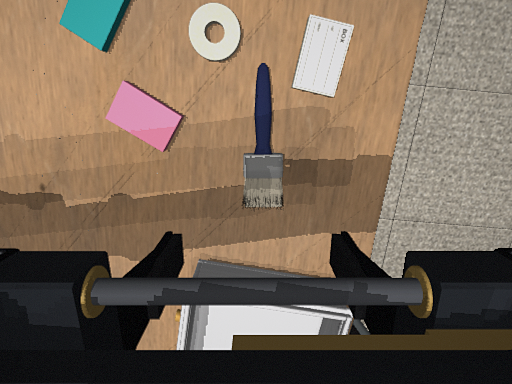

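```bash
python3 -c "
from h import *
im=cv2.imread('pics/w1.png');P=np.load('w1.npy')
for v in (70,90,110,130,148,156,170,200): 
    r=P[v,235:295]; m=r[:,2]>0.008; q=r[m]; print(v,len(q),q.mean(0).round(4) if len(q) else '',np.ptp(q[:,0]).round(3) if len(q) else '')
def f(b,n):
    x0,y0,x1,y1=b;Q=P[y0:y1,x0:x1].reshape(-1,3);Q=Q[(Q[:,2]>0.008)&(Q[:,2]<.03)];rc=cv2.minAreaRect((Q[:,:2]*1000).astype(np.float32));print(n,rc,np.median(Q[:,2]).round(3))
f((185,0,245,65),'roll');f((285,8,360,105),'pad1')
"
```

```text
70 11 [0.4566 0.2057 0.0115] 0.011
90 15 [0.4585 0.1844 0.0129] 0.016
110 17 [0.4605 0.1624 0.014 ] 0.019
130 15 [0.4627 0.1397 0.0148] 0.017
148 15 [0.4646 0.1185 0.0153] 0.017
156 40 [0.4648 0.1094 0.0189] 0.047
170 40 [0.4664 0.0924 0.0195] 0.048
200 39 [0.4694 0.053  0.0168] 0.048
roll ((399.9962463378906, 239.4734344482422), (56.188446044921875, 56.18413543701172), 4.461704254150391) 0.011
pad1 ((521.05224609375, 224.7781982421875), (76.25952911376953, 50.340755462646484), 82.46821594238281) 0.013
```

Call:
servo_tool --pt "1 0.1 -0.6" --pt "1 0.1 -0.6" --pt "1 0.1 -0.6" --pt "1 0 0" --pt "1 0 0" --yaw '[0, 0, 0, 0, 0]' --fingers 0.7

```text
time: 5.7
position: [0.4615, 0.1352, 0.0964]
tool_rot: [1.145, 1.248, -1.146]
ft_force: [1.0, -0.6, 0.1]
grip_width: 0.716
```

Call:
servo_tool --pt "1 0 0" --pt "1 0 0" --pt "0.7 0 0" --pt "0.4 0 0" --pt "0 0 0" --yaw '[0, 0, 0, 0, 0]'

```text
time: 6.2
position: [0.4603, 0.1353, 0.0188]
tool_rot: [1.144, 1.25, -1.148]
ft_force: [0.6, 0.3, 0.8]
grip_width: 0.702
```

```bash
python3 -c "
from h import *
plan((0.4615,0.136,0.005),5.2)"
```

```text
alt yaw 29.96
t 6.2 pos [0.4603 0.1353 0.0188] jaw 4.9 az 16.4 j [ 0.49  0.29 -0.9   2.05  0.29  0.93 -0.48] w 0.702 F [0.6 0.3 0.8]
yaw -0.04 dp total [ 0.55  0.05 -0.02] tilt [-0.003 -0.001 -1.   ]
```

Call:
servo_tool --pt "0.3 0 0" --pt "0.3 0 0" --pt "0 0 0" --pt "0 0 0" --pt "0 0 0" --yaw '[0, 0, 0, 0, 0]'

```text
time: 6.7
position: [0.4614, 0.137, 0.0054]
tool_rot: [1.144, 1.249, -1.144]
ft_force: [-0.7, -0.2, -0.1]
grip_width: 0.698
```

Call:
servo_tool --pt "0 0 0" --pt "0 0 0" --pt "0 0 0" --pt "0 0 0" --pt "0 0 0" --yaw '[0, 0, 0, 0, 0]' --fingers 0 --grip_force 25

```text
time: 7.2
position: [0.461, 0.1368, 0.005]
tool_rot: [1.144, 1.249, -1.144]
ft_force: [-0.1, -0.1, 1.4]
grip_width: 0.329
```

Call:
servo_tool --pt "0 0 0" --pt "0 0 0" --pt "-0.5 0 0" --pt "-1 0 0" --pt "-1 0 0" --yaw '[0, 0, 0, 0, 0]'

```text
time: 7.7
position: [0.4606, 0.1371, 0.0686]
tool_rot: [1.143, 1.251, -1.144]
ft_force: [0.3, -0.7, 0.1]
grip_width: 0.245
```

Call:
servo_tool --pt "-1 0 0" --pt "-1 0 0" --pt "-1 0 0" --pt "0 0 0" --pt "0 0 0" --yaw '[0, 0, 0, 0, 0]'

```text
time: 8.2
position: [0.4613, 0.1368, 0.1432]
tool_rot: [1.144, 1.248, -1.143]
ft_force: [-0.9, 0.8, -1.4]
grip_width: 0.241
```

```bash
python3 -c "
from h import *
snap('wrist','w2.png')
plan(ch(-0.05,0.01,0.14),-5.3)"
```

```text
alt yaw -28.28
t 8.2 pos [0.4606 0.1367 0.1423] jaw 5.0 az 16.5 j [ 0.61  0.08 -0.98  1.93  0.07  1.16 -0.31] w 0.245 F [ 0.5  0.  -0.4]
yaw 1.72 dp total [ 0.1  -0.24 12.4 ] tilt [-0.    -0.001 -1.   ]
```

View pics/w2.png

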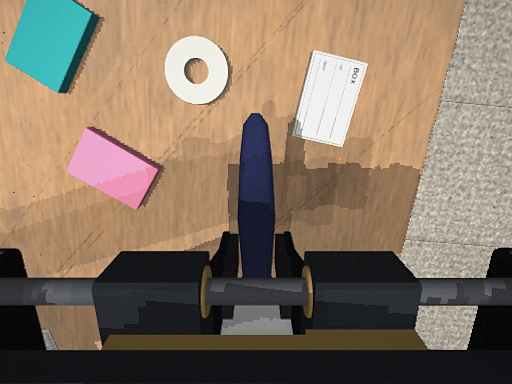

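Call:
servo_tool --pt "0 0 0" --pt "0 0 0.9" --pt "0 0 1" --pt "0 0 1" --pt "0 0 1" --yaw '[0.9, 0.8, 0, 0, 0]'

```text
time: 8.75
position: [0.4529, 0.0389, 0.1412]
tool_rot: [1.274, 1.168, -1.276]
ft_force: [0.8, -0.1, -1.8]
grip_width: 0.246
```

Call:
servo_tool --pt "0 0 1" --pt "0 0 1" --pt "0 0 1" --pt "0 0 1" --pt "0 0 1" --yaw '[0, 0, 0, 0, 0]'

```text
time: 9.25
position: [0.4417, -0.0855, 0.1412]
tool_rot: [1.274, 1.168, -1.276]
ft_force: [0.7, 0.6, -0.9]
grip_width: 0.246
```

Call:
servo_tool --pt "0 0 1" --pt "0 0 1" --pt "0 0 1" --pt "0 0 0.5" --pt "0 0 0" --yaw '[0, 0, 0, 0, 0]'

```text
time: 9.75
position: [0.4341, -0.1731, 0.1414]
tool_rot: [1.277, 1.166, -1.278]
ft_force: [0.3, -0.3, 0.1]
grip_width: 0.242
```

```bash
python3 -c "
from h import *
snap('wrist','w3.png');snap('scene','s3.png')
plan(ch(-0.05,0.01,0.03),-5.3)"
```

```text
alt yaw -29.97
t 9.8 pos [ 0.435  -0.1706  0.142 ] jaw -5.1 az -21.4 j [ 0.95  0.02 -0.63  1.97  0.01  1.16  0.23] w 0.246 F [-0.3  0.4 -0.3]
yaw 0.03 dp total [ 4.48 -0.35  0.07] tilt [-0.001  0.001 -1.   ]
```

View pics/s3.png

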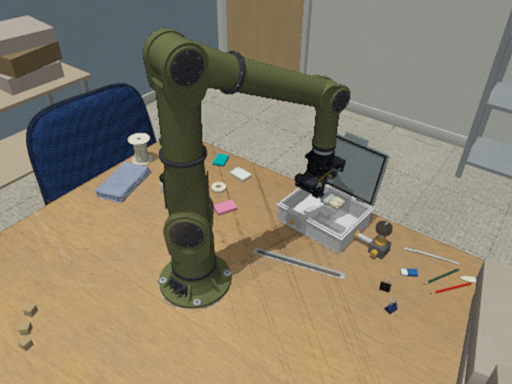

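Call:
servo_tool --pt "1 -0.3 0" --pt "1 0 0" --pt "1 0 0" --pt "1 0 0" --pt "0.4 0 0" --yaw '[0, 0, 0, 0, 0]'

```text
time: 10.35
position: [0.4263, -0.1689, 0.0305]
tool_rot: [1.273, 1.171, -1.275]
ft_force: [0.1, 1.1, -0.4]
grip_width: 0.244
```

Call:
servo_tool --pt "0.2 0 0" --pt "0 0 0" --pt "0 0 0" --pt "0 0 0" --pt "0 0 0" --yaw '[0, 0, 0, 0, 0]'

```text
time: 10.85
position: [0.4283, -0.1717, 0.0284]
tool_rot: [1.275, 1.163, -1.275]
ft_force: [0.8, -1.6, 1.0]
grip_width: 0.244
```

Call:
servo_tool --pt "0 0 0" --pt "0 0 0" --pt "0 0 0" --pt "0 0 0" --pt "-0.5 0 0" --yaw '[0, 0, 0, 0, 0]' --fingers 0.5

```text
time: 11.35
position: [0.4263, -0.1707, 0.0392]
tool_rot: [1.275, 1.169, -1.276]
ft_force: [0.2, 0.4, 0.8]
grip_width: 0.487
```

Call:
servo_tool --pt "-1 0 0" --pt "-1 0 0" --pt "-1 0 0" --pt "-1 0 0" --pt "-1 0 0" --yaw '[0, 0, 0, 0, 0]'

```text
time: 11.85
position: [0.4278, -0.1711, 0.1671]
tool_rot: [1.275, 1.164, -1.274]
ft_force: [0.2, -0.6, 0.1]
grip_width: 0.507
```

```bash
python3 -c "
from h import *
im,d=snap('top','t3.png')
plan((0.521,0.225,0.15),-7.5)"
```

```text
alt yaw -29.6
t 11.9 pos [ 0.4302 -0.172   0.1711] jaw -5.1 az -21.8 j [ 0.97 -0.03 -0.63  1.95 -0.02  1.21  0.26] w 0.499 F [ 2.  -0.6  2.8]
yaw 0.4 dp total [  0.8    1.52 -16.22] tilt [ 0.006 -0.004 -1.   ]
```

View pics/t3.png

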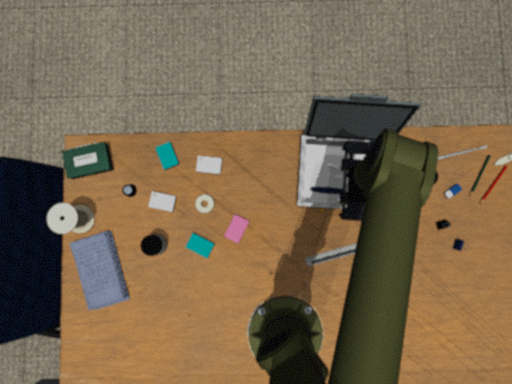

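Call:
servo_tool --pt "0 0.1 -1" --pt "0 0.1 -1" --pt "0 0.1 -1" --pt "0 0.1 -1" --pt "0 0.1 -1" --yaw '[0.4, 0, 0, 0, 0]' --fingers 0.85

```text
time: 12.4
position: [0.4557, -0.0477, 0.1658]
tool_rot: [1.305, 1.143, -1.305]
ft_force: [0.5, 0.4, -0.8]
grip_width: 0.819
```

Call:
servo_tool --pt "0 0.1 -1" --pt "0 0.1 -1" --pt "0 0.1 -1" --pt "0 0.1 -1" --pt "0 0.1 -1" --yaw '[0, 0, 0, 0, 0]'

```text
time: 12.9
position: [0.4845, 0.0745, 0.1658]
tool_rot: [1.306, 1.143, -1.305]
ft_force: [0.6, 0.1, 1.0]
grip_width: 0.846
```

Call:
servo_tool --pt "0 0.1 -1" --pt "0 0.1 -1" --pt "0 0.1 -1" --pt "0 0.1 -1" --pt "0 0.1 0" --yaw '[0, 0, 0, 0, 0]'

```text
time: 13.4
position: [0.5094, 0.1754, 0.166]
tool_rot: [1.304, 1.149, -1.3]
ft_force: [-0.5, 0.7, 1.0]
grip_width: 0.853
```

```bash
cat >> h.py <<'E'
def meas(f,lo=0.008,hi=0.03):
    s=ctrl.get_state();im,d=snap('wrist',f);P=cloud('wrist',d,s)
    m=((P[...,2]>lo)&(P[...,2]<hi)).astype(np.uint8); m[240:]=0
    n,L,st,ce=cv2.connectedComponentsWithStats(m)
    for i in range(1,n):
        if st[i,4]<400: continue
        q=P[L==i];rc=cv2.minAreaRect((q[:,:2]*1000).astype(np.float32));c=im[L==i].mean(0).round()
        print('blob',ce[i].round(),st[i,4],'c',np.round(rc[0],1),'sz',np.round(rc[1],1),'ang',round(rc[2],1),'z',np.median(q[:,2]).round(3),'rgb',c)
E
python3 -c "
from h import *
meas('w4.png')
plan((0.521,0.225,0.005),-7.5)"
```

```text
blob [118.  16.] 1880 c [404.  347.9] sz [29.4 51.4] ang 78.4 z 0.013 rgb [200. 199. 198.]
blob [267.  10.] 1134 c [545.2 329.9] sz [24.8 60.7] ang 83.3 z 0.013 rgb [ 49. 156. 156.]
blob [ 20. 134.] 3117 c [274.7 253.9] sz [76.4 45.2] ang 62.2 z 0.013 rgb [ 48. 154. 154.]
blob [260. 132.] 3687 c [521.  225.1] sz [75.4 50. ] ang 82.2 z 0.013 rgb [194. 193. 190.]
blob [141. 134.] 2170 c [399.8 239.6] sz [56.5 56.1] ang 18.4 z 0.011 rgb [214. 213. 200.]
blob [ 90. 224.] 2151 c [321.2 143.1] sz [49.6 76.1] ang 62.9 z 0.013 rgb [208. 135. 166.]
alt yaw -29.98
t 13.4 pos [0.5099 0.1728 0.1656] jaw -7.4 az 18.7 j [ 0.49  0.23 -0.97  1.78  0.2   1.24 -0.66] w 0.851 F [-0.3 -0.5 -0.6]
yaw 0.02 dp total [ 6.43  0.16 -2.12] tilt [ 0.     0.001 -1.   ]
```

View pics/w4.png

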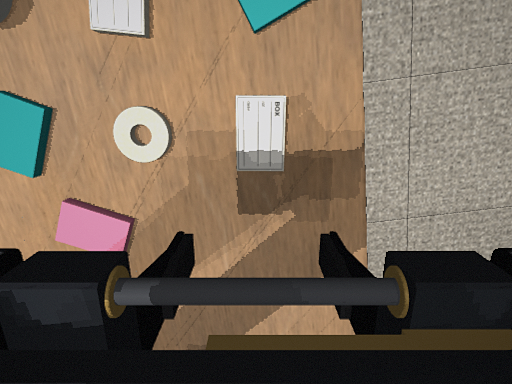

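Wrist view shows white pad 1 at (260,132), lined up with the jaws, and its measured pose agrees. Going down on it.

Call:
servo_tool --pt "0.5 0.1 -1" --pt "0.9 0.1 -1" --pt "1 0 -0.1" --pt "1 0 0" --pt "1 0 0" --yaw '[0, 0, 0, 0, 0]'

```text
time: 13.95
position: [0.522, 0.2208, 0.0543]
tool_rot: [1.306, 1.142, -1.307]
ft_force: [-0.1, -0.3, -0.5]
grip_width: 0.849
```

Call:
servo_tool --pt "1 0 0" --pt "0.6 0 0" --pt "0.4 0 0" --pt "0 0 0" --pt "0 0 0" --yaw '[0, 0, 0, 0, 0]'

```text
time: 14.45
position: [0.5223, 0.2224, 0.0059]
tool_rot: [1.307, 1.143, -1.305]
ft_force: [-0.2, -0.5, 0.5]
grip_width: 0.849
```

Call:
servo_tool --pt "0 0 0" --pt "0 0 0" --pt "0 0 0" --pt "0 0 0" --pt "0 0 0" --yaw '[0, 0, 0, 0, 0]' --fingers 0

```text
time: 14.95
position: [0.5218, 0.2224, 0.0053]
tool_rot: [1.306, 1.144, -1.305]
ft_force: [-0.8, 0.7, 3.0]
grip_width: 0.568
```

Call:
servo_tool --pt "0 0 0" --pt "-0.4 0 0" --pt "-1 0 0" --pt "-1 0 0" --pt "-1 0 0" --yaw '[0, 0, 0, 0, 0]'

```text
time: 15.45
position: [0.5214, 0.2224, 0.0913]
tool_rot: [1.305, 1.144, -1.305]
ft_force: [0.7, 0.2, -0.6]
grip_width: 0.574
```

```bash
python3 -c "
from h import *
plan(ch(0.04,0.07,0.15),-95.3)"
```

```text
alt yaw -15.37
t 15.4 pos [0.5214 0.2224 0.0913] jaw -7.5 az 23.1 j [ 0.33  0.4  -0.93  1.79  0.35  1.13 -0.85] w 0.574 F [ 0.7  0.2 -0.6]
yaw 14.63 dp total [-2.35 13.64 -1.26] tilt [-0.  0. -1.]
```

Call:
servo_tool --pt "-0.6 0 0" --pt "-0.6 0 0" --pt "-0.6 0 0" --pt "-0.6 0 0" --pt "0 0 0" --yaw '[1, 1, 1, 1, 1]'

```text
time: 15.95
position: [0.5228, 0.2233, 0.1528]
tool_rot: [1.68, 0.821, -1.672]
ft_force: [0.0, 0.1, -0.6]
grip_width: 0.574
```

Call:
servo_tool --pt "0 0 0" --pt "0 0 0" --pt "0 0 0" --pt "0 0 0" --pt "0 0 0" --yaw '[1, 1, 1, 1, 1]'

```text
time: 16.45
position: [0.5214, 0.2226, 0.1505]
tool_rot: [2.009, 0.395, -2.009]
ft_force: [0.2, -0.7, 0.2]
grip_width: 0.571
```

Call:
servo_tool --pt "0 0 0" --pt "0 0 0" --pt "0 0 0" --pt "0 0 0" --pt "0 0 0" --yaw '[1, 1, 1, 1, 0.6]'

```text
time: 16.95
position: [0.5215, 0.2225, 0.1505]
tool_rot: [-2.174, 0.101, 2.174]
ft_force: [-0.1, -0.3, 0.3]
grip_width: 0.572
```

Call:
servo_tool --pt "0 1 -0.1" --pt "0 1 -0.1" --pt "0 1 -0.1" --pt "0 1 -0.1" --pt "0 1 -0.1" --yaw '[0, 0, 0, 0, 0]'

```text
time: 17.45
position: [0.5227, 0.096, 0.1505]
tool_rot: [-2.176, 0.097, 2.175]
ft_force: [0.0, -0.3, -0.3]
grip_width: 0.572
```

Call:
servo_tool --pt "0 1 -0.1" --pt "0 1 -0.1" --pt "0 1 -0.1" --pt "0 1 -0.1" --pt "0 1 -0.1" --yaw '[0, 0, 0, 0, 0]'

```text
time: 17.95
position: [0.524, -0.0296, 0.1506]
tool_rot: [-2.176, 0.097, 2.175]
ft_force: [0.8, 0.3, -0.2]
grip_width: 0.566
```

Call:
servo_tool --pt "0 1 -0.1" --pt "0 1 0" --pt "0 1 0" --pt "0 0 0" --pt "0 0 0" --yaw '[0, 0, 0, 0, 0]'

```text
time: 18.45
position: [0.5198, -0.1037, 0.1503]
tool_rot: [-2.175, 0.098, 2.174]
ft_force: [0.1, 0.4, -0.3]
grip_width: 0.57
```

```bash
python3 -c "
from h import *
snap('wrist','w5.png');snap('scene','s5.png')
plan(ch(0.04,0.07,0.025),-95.3)"
```

```text
alt yaw -29.96
t 18.6 pos [ 0.52   -0.1023  0.1503] jaw -95.0 az -11.1 j [ 0.61  0.15 -0.51  1.83  0.08  1.19 -1.58] w 0.572 F [ 0.4 -0.1 -0.7]
yaw 0.04 dp total [ 5.01  0.7  -0.12] tilt [ 0.     0.001 -1.   ]
```

View pics/w5.png

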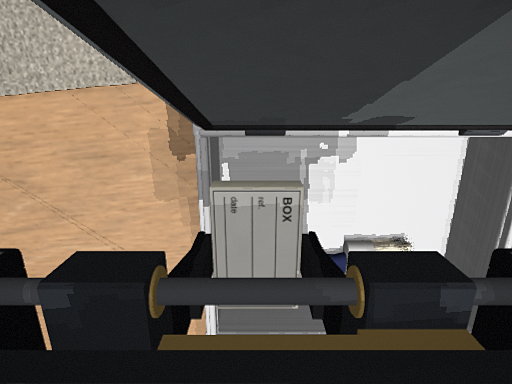

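View pics/s5.png

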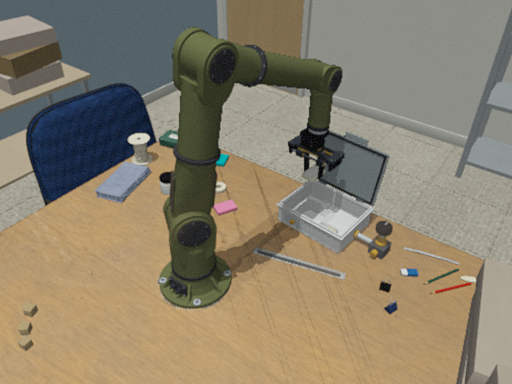

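Call:
servo_tool --pt "0 0.9 -0.1" --pt "1 0 0" --pt "1 0 0" --pt "1 0 0" --pt "1 0 0" --yaw '[0, 0, 0, 0, 0]'

```text
time: 19.05
position: [0.5207, -0.1248, 0.0494]
tool_rot: [-2.177, 0.095, 2.176]
ft_force: [0.6, -0.1, 0.2]
grip_width: 0.571
```

Call:
servo_tool --pt "0.7 0 0" --pt "0 0 0" --pt "0 0 0" --pt "0 0 0" --pt "0 0 0" --yaw '[0, 0, 0, 0, 0]'

```text
time: 19.55
position: [0.5214, -0.1265, 0.0339]
tool_rot: [-2.178, 0.098, 2.173]
ft_force: [-0.4, -1.2, 0.3]
grip_width: 0.571
```

Call:
servo_tool --pt "0 0 0" --pt "0 0 0" --pt "0 0 0" --pt "-0.5 0 0" --pt "-1 0 0" --yaw '[0, 0, 0, 0, 0]' --fingers 0.68

```text
time: 20.05
position: [0.5187, -0.1261, 0.0694]
tool_rot: [-2.171, 0.097, 2.179]
ft_force: [0.4, -0.4, -0.7]
grip_width: 0.677
```

Call:
servo_tool --pt "-1 0 0" --pt "-1 0 0" --pt "-1 0 0" --pt "-1 0 0" --pt "0 0 0" --yaw '[0, 0, 0, 0, 0]'

```text
time: 20.55
position: [0.5229, -0.1268, 0.1749]
tool_rot: [-2.185, 0.1, 2.168]
ft_force: [0.2, 0.3, 0.0]
grip_width: 0.68
```

```bash
python3 -c "
from h import *
snap('wrist','w6.png')
plan((0.409,0.372,0.15),-12.5)"
```

```text
alt yaw 16.23
t 20.6 pos [ 0.5218 -0.1267  0.1728] jaw -95.1 az -13.6 j [ 0.64  0.14 -0.49  1.79  0.07  1.23 -1.53] w 0.682 F [ 1.   0.6 -0.3]
yaw -13.77 dp total [  0.86  -8.72 -18.5 ] tilt [ 0.004 -0.002 -1.   ]
```

View pics/w6.png

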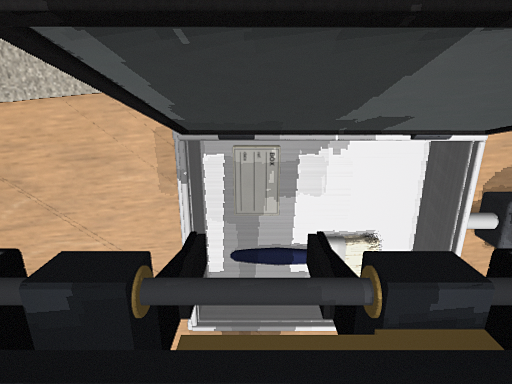

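Pad 1 lies in the chamber at (258,178), with the brush in front of it. Next is pad 2; I'll move clear of the lid before turning the wrist.

Call:
servo_tool --pt "0 -1 0.3" --pt "0 -1 0.3" --pt "0 -1 0.3" --pt "0 -1 0.3" --pt "0 -1 0.3" --yaw '[0, 0, 0, 0, 0]' --fingers 0.85

```text
time: 21.1
position: [0.4931, 0.0024, 0.1692]
tool_rot: [-2.173, 0.098, 2.177]
ft_force: [0.6, -0.6, -0.5]
grip_width: 0.842
```

Call:
servo_tool --pt "0 -1 0.3" --pt "0 -1 0.3" --pt "0 -1 0.3" --pt "0 -1 0.3" --pt "0 -1 0.3" --yaw '[0, 0, 0, 0, 0]'

```text
time: 21.6
position: [0.467, 0.1301, 0.1693]
tool_rot: [-2.174, 0.098, 2.177]
ft_force: [0.6, 0.0, -0.7]
grip_width: 0.852
```

Call:
servo_tool --pt "0 -1 0.4" --pt "0 -1 0.4" --pt "0 -1 0.4" --pt "0 -1 0.4" --pt "0 -1 0.4" --yaw '[0, 0, 0, 0, 0]'

```text
time: 22.1
position: [0.4284, 0.2588, 0.1693]
tool_rot: [-2.174, 0.099, 2.177]
ft_force: [1.4, -0.4, -0.4]
grip_width: 0.846
```

Call:
servo_tool --pt "0 -1 0.3" --pt "0 0 0" --pt "0 0 0" --pt "0 0 0" --pt "0 0 0" --yaw '[-0.8, -1, -1, -1, -1]'

```text
time: 22.6
position: [0.4235, 0.2835, 0.1692]
tool_rot: [1.989, 0.421, -1.993]
ft_force: [0.3, -0.3, -0.1]
grip_width: 0.848
```

Call:
servo_tool --pt "0 0 0" --pt "0 0 0" --pt "0 0 0" --pt "0 0 0" --pt "0 0 0" --yaw '[-1, -1, -1, -1, -1]'

```text
time: 23.1
position: [0.4236, 0.2834, 0.1692]
tool_rot: [1.655, 0.842, -1.658]
ft_force: [0.2, -1.2, -0.5]
grip_width: 0.848
```

Call:
servo_tool --pt "0 0 0" --pt "0 0 0" --pt "0 0 0" --pt "0 0 0" --pt "0 0 0" --yaw '[-1, -1, -1, -1, 0]'

```text
time: 23.6
position: [0.4237, 0.2834, 0.1693]
tool_rot: [1.365, 1.1, -1.367]
ft_force: [0.3, 0.6, -0.6]
grip_width: 0.851
```

```bash
python3 -c "
from h import *
meas('w7.png')
plan((0.409,0.372,0.005),-12.5)"
```

```text
blob [369.  82.] 4276 c [552.9 356. ] sz [76.5 50.1] ang 21.3 z 0.013 rgb [ 56. 174. 173.]
blob [222.  99.] 3994 c [409. 371.] sz [75.3 49.7] ang 77.4 z 0.013 rgb [222. 221. 221.]
blob [114. 109.] 574 c [297.  386.5] sz [63.  26.3] ang 82.5 z 0.02 rgb [82. 82. 79.]
blob [132. 220.] 1826 c [277.1 265.7] sz [53.5 50.5] ang 61.8 z 0.013 rgb [ 54. 171. 171.]
blob [243. 219.] 1516 c [400.3 242.9] sz [50.2 56.6] ang 77.8 z 0.012 rgb [187. 178. 159.]
alt yaw -30.0
t 23.6 pos [0.4238 0.2835 0.1694] jaw -12.5 az 33.8 j [ 0.3   0.15 -1.01  1.84  0.13  1.23 -0.96] w 0.85 F [-0.3 -0.7  0. ]
yaw 0.0 dp total [ 6.57 -1.34 -3.33] tilt [-0.001 -0.001 -1.   ]
```

View pics/w7.png

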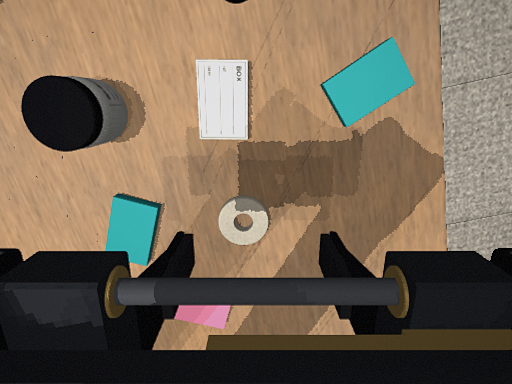

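Call:
servo_tool --pt "0 -0.4 -1" --pt "0 -0.4 -1" --pt "0.8 -0.5 -1" --pt "1 0 -0.3" --pt "1 0 0" --yaw '[0, 0, 0, 0, 0]'

```text
time: 24.15
position: [0.4093, 0.3733, 0.0991]
tool_rot: [1.367, 1.101, -1.366]
ft_force: [0.4, -0.3, -0.2]
grip_width: 0.85
```

Call:
servo_tool --pt "1 0 0" --pt "1 0 0" --pt "1 0 0" --pt "0.5 0 0" --pt "0.2 0 0" --yaw '[0, 0, 0, 0, 0]'

```text
time: 24.65
position: [0.4094, 0.3706, 0.0061]
tool_rot: [1.365, 1.099, -1.369]
ft_force: [0.0, -0.2, 0.4]
grip_width: 0.851
```

Call:
servo_tool --pt "0 0 0" --pt "0 0 0" --pt "0 0 0" --pt "0 0 0" --pt "0 0 0" --yaw '[0, 0, 0, 0, 0]' --fingers 0

```text
time: 25.15
position: [0.4107, 0.3718, 0.0084]
tool_rot: [1.368, 1.099, -1.365]
ft_force: [-0.9, -0.6, 4.0]
grip_width: 0.568
```

Call:
servo_tool --pt "0 0 0" --pt "-0.4 0 0" --pt "-1 0 0" --pt "-1 0 0" --pt "-1 0 0" --yaw '[0, 0, 0, 0, 0]'

```text
time: 25.65
position: [0.4098, 0.3713, 0.0936]
tool_rot: [1.366, 1.1, -1.366]
ft_force: [-0.1, 0.4, 0.3]
grip_width: 0.568
```

```bash
python3 -c "
from h import *
plan(ch(0.04,-0.005,0.15),-95.3)"
```

```text
alt yaw -16.17
t 25.6 pos [0.4098 0.3713 0.0936] jaw -12.3 az 42.2 j [ 0.05  0.38 -0.98  1.82  0.34  1.13 -1.26] w 0.568 F [-0.1  0.4  0.3]
yaw 13.83 dp total [-2.25 22.15 -6.25] tilt [-0. -0. -1.]
```

Call:
servo_tool --pt "-1 0 0" --pt "-1 0 0" --pt "-0.3 0 0" --pt "0 0 0" --pt "0 0 0" --yaw '[0.8, 1, 1, 1, 1]'

```text
time: 26.15
position: [0.4102, 0.3714, 0.1508]
tool_rot: [1.719, 0.776, -1.718]
ft_force: [-0.5, -0.0, -0.0]
grip_width: 0.572
```

Call:
servo_tool --pt "0 0 0" --pt "0 0 0" --pt "0 0 0" --pt "0 0 0" --pt "0 0 0" --yaw '[1, 1, 1, 1, 1]'

```text
time: 26.65
position: [0.4098, 0.3713, 0.1502]
tool_rot: [2.045, 0.335, -2.046]
ft_force: [0.3, -0.2, 0.5]
grip_width: 0.569
```

Call:
servo_tool --pt "0 0 0" --pt "0 0 0" --pt "0 0 0" --pt "0 0 0" --pt "0 1 -0.3" --yaw '[1, 1, 1, 1, 0]'

```text
time: 27.15
position: [0.4134, 0.3492, 0.1506]
tool_rot: [-2.175, 0.09, 2.177]
ft_force: [0.2, 0.2, -1.2]
grip_width: 0.571
```

Call:
servo_tool --pt "0 1 -0.3" --pt "0 1 -0.3" --pt "0 1 -0.3" --pt "0 1 -0.3" --pt "0 1 -0.3" --yaw '[0, 0, 0, 0, 0]'

```text
time: 27.65
position: [0.4413, 0.217, 0.1503]
tool_rot: [-2.176, 0.097, 2.176]
ft_force: [0.4, 0.2, -0.8]
grip_width: 0.57
```

Call:
servo_tool --pt "0 1 -0.3" --pt "0 1 -0.3" --pt "0 1 -0.3" --pt "0 1 -0.3" --pt "0 1 -0.3" --yaw '[0, 0, 0, 0, 0]'

```text
time: 28.15
position: [0.4675, 0.0892, 0.1504]
tool_rot: [-2.176, 0.098, 2.175]
ft_force: [0.5, -0.1, 0.0]
grip_width: 0.567
```

Call:
servo_tool --pt "0 1 -0.3" --pt "0 1 -0.3" --pt "0 1 -0.3" --pt "0 1 -0.3" --pt "0 1 -0.3" --yaw '[0, 0, 0, 0, 0]'

```text
time: 28.65
position: [0.4937, -0.0386, 0.1504]
tool_rot: [-2.176, 0.097, 2.175]
ft_force: [0.2, -1.0, 0.2]
grip_width: 0.568
```

Call:
servo_tool --pt "0 1 -0.3" --pt "0 1 -0.2" --pt "0 1 -0.2" --pt "0 1 0" --pt "0 1 0" --yaw '[0, 0, 0, 0, 0]'

```text
time: 29.15
position: [0.4998, -0.1645, 0.1503]
tool_rot: [-2.176, 0.097, 2.175]
ft_force: [0.6, -0.5, 1.0]
grip_width: 0.567
```

```bash
python3 -c "
from h import *
snap('wrist','w8.png')
plan(ch(0.04,-0.005,0.03),-95.3)"
```

```text
alt yaw 29.97
t 29.2 pos [ 0.4987 -0.1701  0.1502] jaw -95.5 az -18.8 j [ 0.59  0.13 -0.33  1.84  0.05  1.18 -1.43] w 0.571 F [-0.3 -3.5 -0.2]
yaw -0.03 dp total [ 4.81  0.91 -0.71] tilt [-0.    -0.003 -1.   ]
```

View pics/w8.png

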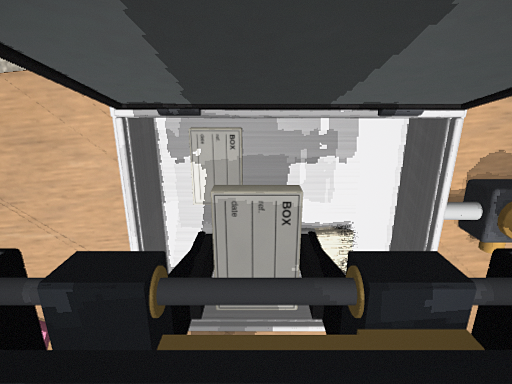

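Call:
servo_tool --pt "0 0.6 -0.4" --pt "0.5 0.6 -0.3" --pt "1 0 0" --pt "1 0 0" --pt "1 0 0" --yaw '[0, 0, 0, 0, 0]'

```text
time: 29.7
position: [0.5148, -0.1949, 0.062]
tool_rot: [-2.176, 0.098, 2.175]
ft_force: [0.2, 0.2, -1.3]
grip_width: 0.567
```

Call:
servo_tool --pt "1 0 0" --pt "0.2 0 0" --pt "0 0 0" --pt "0 0 0" --pt "0 0 0" --yaw '[0, 0, 0, 0, 0]'

```text
time: 30.2
position: [0.5159, -0.1957, 0.0342]
tool_rot: [-2.179, 0.099, 2.173]
ft_force: [-0.6, 0.1, 0.8]
grip_width: 0.568
```

Call:
servo_tool --pt "0 0 0" --pt "0 0 0" --pt "0 0 0" --pt "-0.5 0 0" --pt "-1 0 0" --yaw '[0, 0, 0, 0, 0]' --fingers 0.68

```text
time: 30.7
position: [0.5131, -0.1947, 0.0693]
tool_rot: [-2.171, 0.096, 2.179]
ft_force: [-0.2, 0.5, -0.3]
grip_width: 0.679
```

Call:
servo_tool --pt "-1 0 0" --pt "-1 0 0" --pt "-1 0 0" --pt "-1 0 0" --pt "0 0 0" --yaw '[0, 0, 0, 0, 0]'

```text
time: 31.2
position: [0.5173, -0.196, 0.1751]
tool_rot: [-2.185, 0.101, 2.168]
ft_force: [-0.1, 0.2, -0.5]
grip_width: 0.679
```

```bash
python3 -c "
from h import *
snap('wrist','w9.png')
plan((0.4,0.24,0.17))"
```

```text
t 31.2 pos [ 0.5161 -0.1957  0.1729] jaw -95.1 az -20.8 j [ 0.6   0.16 -0.32  1.76  0.05  1.23 -1.39] w 0.681 F [-0.6 -0.5 -0.2]
yaw 0 dp total [  0.06 -16.94   6.19] tilt [ 0.005 -0.002 -1.   ]
```

View pics/w9.png

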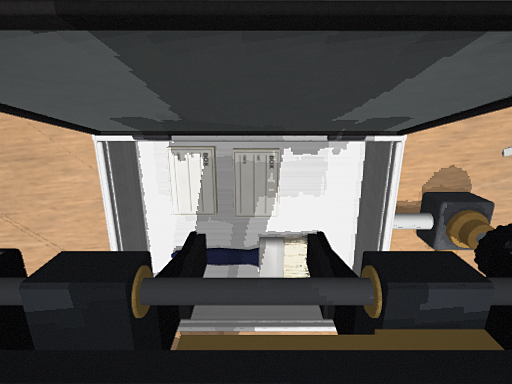

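Call:
servo_tool --pt "0 -1 0.3" --pt "0 -1 0.3" --pt "0 -1 0.3" --pt "0 -1 0.3" --pt "0 -1 0.3" --yaw '[0, 0, 0, 0, 0]' --fingers 0.9

```text
time: 31.75
position: [0.4875, -0.0663, 0.1692]
tool_rot: [-2.173, 0.098, 2.177]
ft_force: [0.2, 0.4, 0.1]
grip_width: 0.891
```

Call:
servo_tool --pt "0 -1 0.4" --pt "0 -1 0.4" --pt "0 -1 0.4" --pt "0 -1 0.4" --pt "0 -1 0.4" --yaw '[0, 0, 0, 0, 0]'

```text
time: 32.25
position: [0.4488, 0.0624, 0.1693]
tool_rot: [-2.174, 0.098, 2.177]
ft_force: [-0.4, 0.0, -0.3]
grip_width: 0.897
```

Call:
servo_tool --pt "0 -1 0.4" --pt "0 -1 0.4" --pt "0 -1 0.4" --pt "0 -1 0.4" --pt "0 -1 0.4" --yaw '[0, 0, 0, 0, 0]'

```text
time: 32.75
position: [0.4103, 0.1912, 0.1693]
tool_rot: [-2.174, 0.099, 2.177]
ft_force: [0.1, 0.5, 0.6]
grip_width: 0.9
```

```bash
python3 -c "
from h import *
im,d=snap('top','t9.png')
P=cloud('top',d)
for r in ctrl.cut_out('top','roll_a')[:3]:
    Q=P[r['region']];print(r['score'],np.nanmean(Q,0).round(3))
snap('scene','s9.png')
plan((0.4,0.24,0.005))"
```

```text
t 32.9 pos [0.4102 0.1919 0.1695] jaw -94.9 az 25.1 j [ 0.24 -0.05 -0.71  1.96 -0.03  1.22 -2.11] w 0.9 F [ 0.8 -0.2 -0.5]
yaw 0 dp total [ 6.58 -1.88  0.57] tilt [-0.001 -0.    -1.   ]
```

View pics/t9.png

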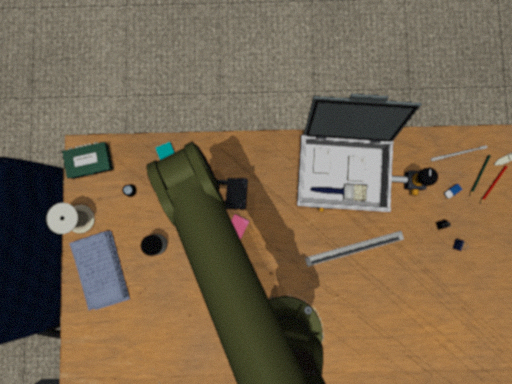

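```bash
python3 -c "
from h import *
meas('w10.png')"
```

```text
blob [72. 50.] 4773 c [552.9 356. ] sz [77.  51.2] ang 21.1 z 0.013 rgb [ 51. 162. 163.]
blob [498. 122.] 1959 c [461.5 -54.3] sz [  3.9 146.6] ang 85.1 z 0.018 rgb [70. 70. 70.]
blob [214. 194.] 1755 c [399.9 240. ] sz [56.1 56.1] ang 83.9 z 0.011 rgb [210. 202. 182.]
blob [309. 230.] 655 c [341.4 134. ] sz [45.5 31.4] ang 63.4 z 0.013 rgb [206. 119. 147.]
```

View pics/w10.png

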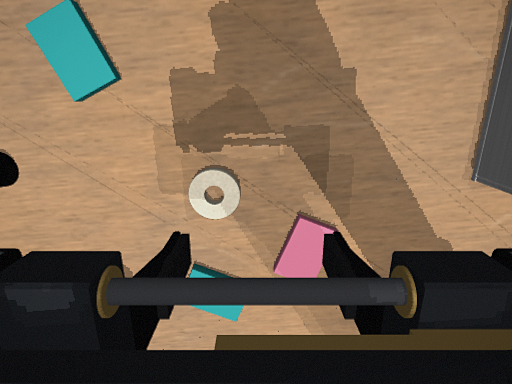

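Call:
servo_tool --pt "0.3 -0.9 0.3" --pt "1 -1 0.3" --pt "1 0 0" --pt "1 0 0" --pt "1 0 0" --yaw '[0, 0, 0, 0, 0]'

```text
time: 33.45
position: [0.4011, 0.2376, 0.0611]
tool_rot: [-2.175, 0.101, 2.175]
ft_force: [0.3, -0.7, 0.3]
grip_width: 0.898
```

Call:
servo_tool --pt "1 0 0" --pt "0.9 0 0" --pt "0.3 0 0" --pt "0 0 0" --pt "0 0 0" --yaw '[0, 0, 0, 0, 0]'

```text
time: 33.95
position: [0.4015, 0.239, 0.0081]
tool_rot: [-2.176, 0.099, 2.174]
ft_force: [-0.0, 0.6, -0.3]
grip_width: 0.899
```

Call:
servo_tool --pt "0 0 0" --pt "0 0 0" --pt "0 0 0" --pt "0 0 0" --pt "0 0 0" --yaw '[0, 0, 0, 0, 0]' --fingers 0

```text
time: 34.45
position: [0.4011, 0.2392, 0.0079]
tool_rot: [-2.176, 0.098, 2.175]
ft_force: [-0.2, -2.1, 3.7]
grip_width: 0.622
```

Call:
servo_tool --pt "0 0 0" --pt "-0.4 0 0" --pt "-1 0 0" --pt "-1 0 0" --pt "-1 0 0" --yaw '[0, 0, 0, 0, 0]'

```text
time: 34.95
position: [0.4004, 0.2394, 0.0937]
tool_rot: [-2.175, 0.097, 2.176]
ft_force: [1.0, -0.4, -0.4]
grip_width: 0.629
```

```bash
python3 -c "
from h import *
plan(ch(0.04,-0.075,0.15),-95.3)"
```

```text
alt yaw -29.97
t 35.0 pos [0.4004 0.2394 0.0937] jaw -95.1 az 30.9 j [ 0.17  0.09 -0.79  2.02  0.07  1.06 -2.31] w 0.629 F [ 1.  -0.4 -0.4]
yaw 0.03 dp total [-2.26 19.67 -6.14] tilt [-0.  0. -1.]
```

Call:
servo_tool --pt "-1 0 0" --pt "-1 0 0" --pt "-0.3 1 -0.3" --pt "0 1 -0.3" --pt "0 1 -0.3" --yaw '[0, 0, 0, 0, 0]'

```text
time: 35.45
position: [0.4166, 0.162, 0.1509]
tool_rot: [-2.178, 0.096, 2.174]
ft_force: [0.2, -0.3, -0.7]
grip_width: 0.627
```

Call:
servo_tool --pt "0 1 -0.3" --pt "0 1 -0.3" --pt "0 1 -0.3" --pt "0 1 -0.3" --pt "0 1 -0.3" --yaw '[0, 0, 0, 0, 0]'

```text
time: 35.95
position: [0.4425, 0.0339, 0.1505]
tool_rot: [-2.176, 0.097, 2.175]
ft_force: [0.3, 0.4, -0.5]
grip_width: 0.626
```

Call:
servo_tool --pt "0 1 -0.3" --pt "0 1 -0.3" --pt "0 1 -0.3" --pt "0 1 -0.3" --pt "0 1 -0.3" --yaw '[0, 0, 0, 0, 0]'

```text
time: 36.45
position: [0.4687, -0.094, 0.1505]
tool_rot: [-2.176, 0.097, 2.175]
ft_force: [0.5, -0.3, -0.2]
grip_width: 0.627
```

Call:
servo_tool --pt "0 1 -0.3" --pt "0 1 -0.3" --pt "0 1 -0.3" --pt "0 1 -0.3" --pt "0 1 -0.3" --yaw '[0, 0, 0, 0, 0]'

```text
time: 36.95
position: [0.4949, -0.2218, 0.1504]
tool_rot: [-2.176, 0.097, 2.175]
ft_force: [0.3, -0.4, -0.6]
grip_width: 0.626
```

```bash
python3 -c "
from h import *
snap('wrist','w11.png')
plan(ch(0.04,-0.075,0.03),-95.3)"
```

```text
alt yaw 29.98
t 37.0 pos [ 0.4949 -0.2274  0.1504] jaw -95.4 az -24.7 j [ 0.65  0.16 -0.29  1.8   0.05  1.19 -1.33] w 0.629 F [ 0.8 -4.1  0.1]
yaw -0.02 dp total [ 4.82  1.41 -0.65] tilt [ 0.001 -0.003 -1.   ]
```

View pics/w11.png

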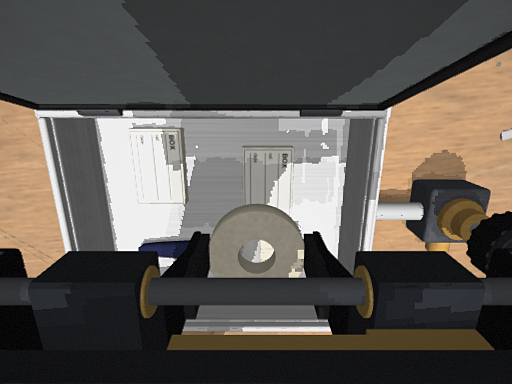

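Call:
servo_tool --pt "0 0.6 -0.4" --pt "0.5 0.6 -0.3" --pt "1 0 0" --pt "1 0 0" --pt "1 0 0" --yaw '[0, 0, 0, 0, 0]'

```text
time: 37.5
position: [0.5096, -0.2523, 0.0621]
tool_rot: [-2.176, 0.097, 2.174]
ft_force: [-0.4, -1.0, -0.8]
grip_width: 0.628
```

Call:
servo_tool --pt "1 0 0" --pt "0.2 0 0" --pt "0 0 0" --pt "0 0 0" --pt "0 0 0" --yaw '[0, 0, 0, 0, 0]'

```text
time: 38.0
position: [0.5107, -0.2531, 0.0343]
tool_rot: [-2.179, 0.099, 2.173]
ft_force: [0.1, 0.1, -0.6]
grip_width: 0.624
```

Call:
servo_tool --pt "0 0 0" --pt "0 0 0" --pt "0 0 0" --pt "-0.5 0 0" --pt "-1 0 0" --yaw '[0, 0, 0, 0, 0]' --fingers 0.75

```text
time: 38.5
position: [0.508, -0.2518, 0.0692]
tool_rot: [-2.17, 0.096, 2.179]
ft_force: [0.7, -0.4, 1.3]
grip_width: 0.751
```

Call:
servo_tool --pt "-1 0 0" --pt "-1 0 0" --pt "-1 0 0" --pt "-1 0 0" --pt "0 0 0" --yaw '[0, 0, 0, 0, 0]'

```text
time: 39.0
position: [0.5121, -0.2536, 0.1751]
tool_rot: [-2.185, 0.102, 2.169]
ft_force: [-0.4, -0.4, -0.1]
grip_width: 0.752
```

```bash
python3 -c "
from h import *
snap('wrist','w12.png');snap('top','t12.png')
plan((0.4,0.24,0.17))"
```

```text
t 39.1 pos [ 0.5099 -0.2527  0.1711] jaw -95.2 az -26.4 j [ 0.66  0.19 -0.28  1.72  0.06  1.23 -1.29] w 0.749 F [ 0.1 -0.1 -0.2]
yaw 0 dp total [  0.02 -19.23   6.15] tilt [ 0.001 -0.001 -1.   ]
```

View pics/w12.png

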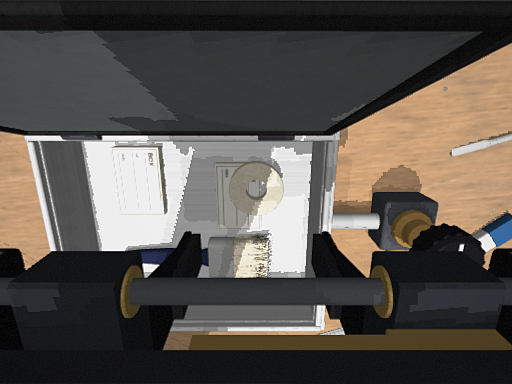

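View pics/t12.png

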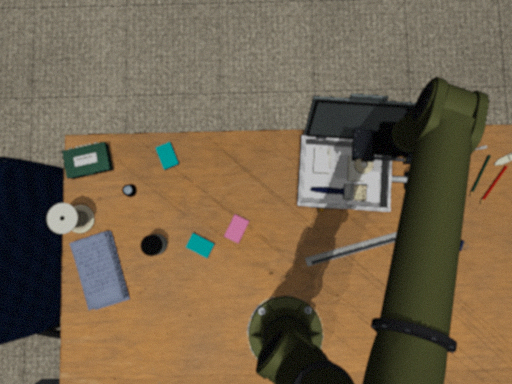

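Everything is in the chamber: pad at (138,180), pad with the roll on top at (250,190), brush at (225,250). No items are left on the table. Now the lid: I'll go up, over and behind its tab with shut fingers.

Call:
servo_tool --pt "-1 0 0" --pt "-1 0 0" --pt "-1 0 0" --pt "-1 0 0" --pt "-1 0 0" --yaw '[0, 0, 0, 0, 0]' --fingers 0

```text
time: 39.6
position: [0.5088, -0.2522, 0.2945]
tool_rot: [-2.172, 0.097, 2.178]
ft_force: [0.6, 0.3, 0.5]
grip_width: 0.381
```

Call:
servo_tool --pt "-1 0 0" --pt "-1 0 0" --pt "0 0 0" --pt "0 0 0" --pt "0 0 0" --yaw '[0, 0, 0, 0, 0]'

```text
time: 40.1
position: [0.5088, -0.2523, 0.343]
tool_rot: [-2.171, 0.096, 2.178]
ft_force: [-0.9, -0.4, -0.3]
grip_width: 0.016
```

```bash
python3 -c "
from h import *
im,d=snap('top','t13.png');P=cloud('top',d)
for r in ctrl.cut_out('top','lid_tab')[:2]:
    Q=P[r['region']];print(r['score'],r['extent'])
    Q=Q[(Q[:,2]>.1)&(Q[:,2]<.29)];q=(Q-CH)@CR
    print(np.polyfit(q[:,2],q[:,0],1),len(q), q[:,1].min(),q[:,1].max(),Q[:,2].max())
plan(ch(.192,0,.35),-95.3)"
```

```text
0.65 [304.8, 94.7, 409.0, 140.8]
[0.23188513 0.08128711] 2712 -0.12478818298832042 0.13098351829736724 0.28995589563456214
0.22 [298.3, 92.1, 437.0, 210.4]
[0.47810887 0.02223811] 3005 -0.249826043794962 0.13098351829736724 0.28995589563456214
alt yaw -29.98
t 40.2 pos [ 0.5089 -0.2524  0.3433] jaw -95.2 az -26.4 j [ 0.66  0.13 -0.28  1.45  0.04  1.57 -1.28] w 0.004 F [ 1.  -0.5  0.1]
yaw 0.02 dp total [-0.28 -2.52 -6.08] tilt [-0.003  0.001 -1.   ]
```

Call:
servo_tool --pt "-0.4 -0.5 0" --pt "0 -0.5 -1" --pt "0 -0.5 -1" --pt "0 -0.5 -1" --pt "0 -0.5 -1" --yaw '[0, 0, 0, 0, 0]'

```text
time: 40.7
position: [0.6158, -0.1977, 0.3557]
tool_rot: [-2.176, 0.097, 2.175]
ft_force: [-0.5, -0.2, 0.2]
grip_width: 0.01
```

Call:
servo_tool --pt "0 0 -1" --pt "0 0 -1" --pt "0 0 0" --pt "0 0 0" --pt "0 0 0" --yaw '[0, 0, 0, 0, 0]'

```text
time: 41.2
position: [0.6639, -0.2034, 0.3557]
tool_rot: [-2.176, 0.098, 2.175]
ft_force: [-0.3, -0.0, 0.3]
grip_width: 0.007
```

```bash
cat >> h.py <<'E'
def lidarc(phi,rho=.19,half=.010,d=0.0):
    c=np.array([.1-rho*np.cos(phi),0,.08+rho*np.sin(phi)])+(0.009+d)*np.array([np.sin(phi),0,np.cos(phi)])
    return ch(*(c+np.array([half,0,0])))
def chpos():
    s=ctrl.get_state();return CR.T@(s['position']-CH)
E
python3 -c "
from h import *
snap('scene','s14.png')
plan(ch(.192,0,.262),-95.3);print(chpos().round(3))"
```

```text
alt yaw -29.98
t 41.2 pos [ 0.6638 -0.2036  0.356 ] jaw -95.2 az -17.1 j [ 0.48  0.42 -0.34  1.07  0.14  1.67 -1.48] w 0.007 F [-0.5  0.1 -0.4]
yaw 0.02 dp total [ 3.76 -0.   -0.09] tilt [ 0.001 -0.    -1.   ]
[ 0.19  -0.     0.356]
```

View pics/s14.png

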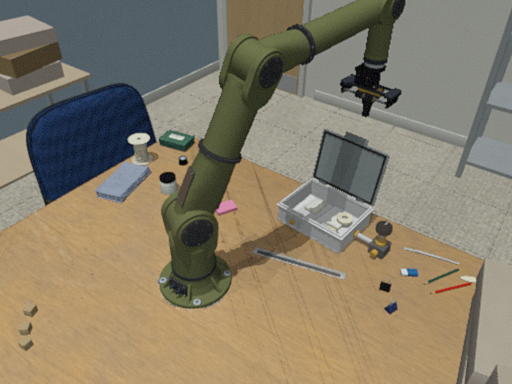

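Call:
servo_tool --pt "1 0 0" --pt "1 0 0" --pt "1 0 0" --pt "0.7 0 0" --pt "0 0 0" --yaw '[0, 0, 0, 0, 0]'

```text
time: 41.75
position: [0.6623, -0.2039, 0.2602]
tool_rot: [-2.17, 0.098, 2.18]
ft_force: [-0.8, -0.4, -0.5]
grip_width: 0.006
```

```bash
python3 -c "
from h import *
p=chpos();print(p.round(4))
for f in np.arange(1.8,-.01,-.1):
    q=CR.T@(lidarc(f)-CH); print(round(f,2),q.round(3),'dp x(down) z(-x):',((p[2]-q[2])/.025).round(2),((p[0]-q[0])/.025).round(2)); p=q
plan(ch(.17,0,.262),-95.3)"
```

```text
[ 0.1882 -0.0006  0.2602]
1.8 [ 0.162 -0.     0.263] dp x(down) z(-x): -0.11 1.05
1.7 [0.143 0.    0.267] dp x(down) z(-x): -0.17 0.74
1.6 [0.125 0.    0.27 ] dp x(down) z(-x): -0.1 0.75
1.5 [0.106 0.    0.27 ] dp x(down) z(-x): -0.02 0.76
1.4 [0.087 0.    0.269] dp x(down) z(-x): 0.06 0.76
1.3 [0.068 0.    0.265] dp x(down) z(-x): 0.13 0.75
1.2 [ 0.05 -0.    0.26] dp x(down) z(-x): 0.21 0.73
1.1 [0.032 0.    0.253] dp x(down) z(-x): 0.28 0.71
1.0 [0.015 0.    0.245] dp x(down) z(-x): 0.35 0.68
0.9 [-0.001 -0.     0.234] dp x(down) z(-x): 0.41 0.64
0.8 [-0.016  0.     0.223] dp x(down) z(-x): 0.47 0.59
0.7 [-0.03   0.     0.209] dp x(down) z(-x): 0.53 0.54
0.6 [-0.042  0.     0.195] dp x(down) z(-x): 0.58 0.49
0.5 [-0.052  0.     0.179] dp x(down) z(-x): 0.63 0.43
0.4 [-0.061  0.     0.162] dp x(down) z(-x): 0.67 0.36
0.3 [-0.069 -0.     0.145] dp x(down) z(-x): 0.7 0.29
0.2 [-0.074 -0.     0.127] dp x(down) z(-x): 0.73 0.22
0.1 [-0.078 -0.     0.108] dp x(down) z(-x): 0.75 0.15
-0.0 [-0.08  -0.     0.089] dp x(down) z(-x): 0.76 0.07
alt yaw -29.98
t 41.8 pos [ 0.6623 -0.2039  0.2602] jaw -95.2 az -17.1 j [ 0.49  0.43 -0.34  1.26  0.14  1.49 -1.49] w 0.006 F [-0.8 -0.4 -0.5]
yaw 0.02 dp total [-0.07 -0.02  0.73] tilt [-0.005  0.001 -1.   ]
```

Call:
servo_tool --pt "-0.1 0 0.5" --pt "0 0 0.5" --pt "-0.1 0 0.5" --pt "-0.1 0 0.5" --pt "0 0 0.5" --yaw '[0, 0, 0, 0, 0]'

```text
time: 42.25
position: [0.6027, -0.1982, 0.2726]
tool_rot: [-2.181, 0.099, 2.171]
ft_force: [3.1, 0.9, 1.9]
grip_width: 0.006
```

Call:
servo_tool --pt "-0.1 0 0.5" --pt "0 0 0.5" --pt "0 0 0.6" --pt "0 0 0.6" --pt "0.1 0 0.6" --yaw '[0, 0, 0, 0, 0]'

```text
time: 42.75
position: [0.5322, -0.1918, 0.2712]
tool_rot: [-2.178, 0.099, 2.173]
ft_force: [2.6, -0.5, -0.7]
grip_width: 0.004
```

```bash
python3 -c "
from h import *
print(chpos().round(3));snap('scene','s15.png');print(ctrl.get_state()['ft_force'])"
```

```text
[ 0.058 -0.     0.271]
[-1.38661141  0.86203972  0.32898975]
```

View pics/s15.png

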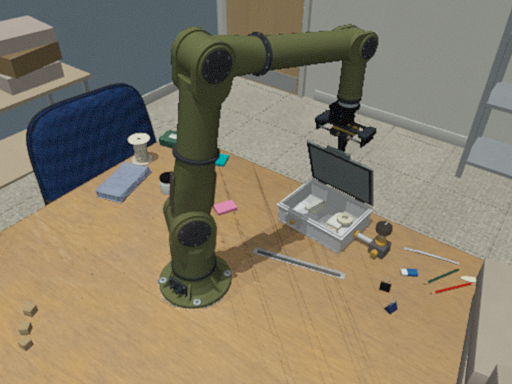

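The lid is following the fingers. Continuing the arc.

Call:
servo_tool --pt "0.4 0 0.5" --pt "0.3 0 0.5" --pt "0.3 0 0.5" --pt "0.3 0 0.5" --pt "0.3 0 0.5" --yaw '[0, 0, 0, 0, 0]'

```text
time: 43.3
position: [0.4704, -0.1863, 0.2309]
tool_rot: [-2.178, 0.099, 2.174]
ft_force: [1.5, -0.7, -0.2]
grip_width: 0.005
```

Call:
servo_tool --pt "0.3 0 0.5" --pt "0.4 0 0.5" --pt "0.4 0 0.5" --pt "0.4 0 0.4" --pt "0.4 0 0.4" --yaw '[0, 0, 0, 0, 0]'

```text
time: 43.8
position: [0.413, -0.1812, 0.1832]
tool_rot: [-2.177, 0.099, 2.174]
ft_force: [1.0, 0.3, 0.7]
grip_width: 0.005
```

```bash
python3 -c "
from h import *
print(chpos().round(3));snap('scene','s16.png');print(ctrl.get_state()['ft_force'])"
```

```text
[-0.062 -0.001  0.183]
[-2.26500335 -0.14141357 -0.75692932]
```

View pics/s16.png

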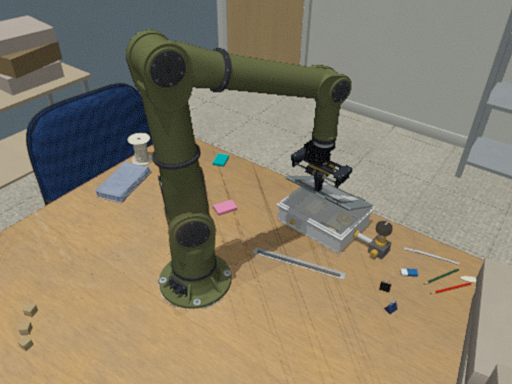

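Call:
servo_tool --pt "0.4 0 0.1" --pt "0.4 0 0" --pt "0.4 0 0" --pt "0.4 0 0" --pt "0.4 0 0" --yaw '[0, 0, 0, 0, 0]'

```text
time: 44.35
position: [0.4106, -0.1808, 0.1315]
tool_rot: [-2.175, 0.097, 2.176]
ft_force: [-0.4, 0.5, 1.2]
grip_width: 0.007
```

Call:
servo_tool --pt "0.3 0 0" --pt "0.3 0 0" --pt "0.3 0 0" --pt "0.3 0 0" --pt "0.2 0 0" --yaw '[0, 0, 0, 0, 0]'

```text
time: 44.85
position: [0.4103, -0.1809, 0.0968]
tool_rot: [-2.175, 0.098, 2.176]
ft_force: [-0.4, -0.1, 0.8]
grip_width: 0.003
```

Call:
servo_tool --pt "0.2 0 0" --pt "0.1 0 0" --pt "0.1 0 0" --pt "0 0 0" --pt "0 0 0" --yaw '[0, 0, 0, 0, 0]'

```text
time: 45.35
position: [0.4105, -0.1809, 0.0893]
tool_rot: [-2.175, 0.098, 2.176]
ft_force: [-6.3, 2.7, 13.9]
grip_width: 0.005
```

```bash
python3 -c "
from h import *
print(chpos().round(3));print(ctrl.get_state()['ft_force'])"
```

```text
[-0.065 -0.001  0.089]
[-6.27680417  2.66180658 13.90080619]
```

Call:
servo_tool --pt "-0.5 0 0" --pt "-1 0 0" --pt "-1 0 0" --pt "-1 0 0" --pt "0 0 0" --yaw '[0, 0, 0, 0, 0]'

```text
time: 45.85
position: [0.4133, -0.1819, 0.1791]
tool_rot: [-2.185, 0.101, 2.169]
ft_force: [0.8, -0.5, -0.2]
grip_width: 0.003
```

```bash
python3 -c "
from h import *
im,d=snap('top','t17.png');P=cloud('top',d);snap('scene','s17.png')
Q=(P.reshape(-1,3)-CH)@CR
m=(abs(Q[:,0])<.09)&(abs(Q[:,1])<.12)&(abs(Q[:,2]-.089)<.03);q=Q[m]
print(len(q),np.polyfit(q[:,0],q[:,2],1),np.median(q[:,2]))
k=(np.hypot(Q[:,0],Q[:,1]+.225)<.04)&(Q[:,2]>.11)&(Q[:,2]<.13);print('knob',Q[k].mean(0),k.sum(),np.ptp(Q[k],axis=0))
plan((0.453,-0.409,.2),-95.3)"
```

```text
2682 [0.0012718  0.08963021] 0.08965836643544989<string>:7: RuntimeWarning: Mean of empty slice.
  ret = um.true_divide(
Traceback (most recent call last):
ValueError: zero-size array to reduction operation maximum which has no identity
```

View pics/s17.png

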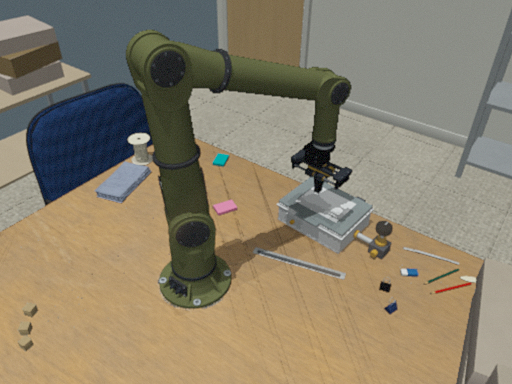

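View pics/t17.png

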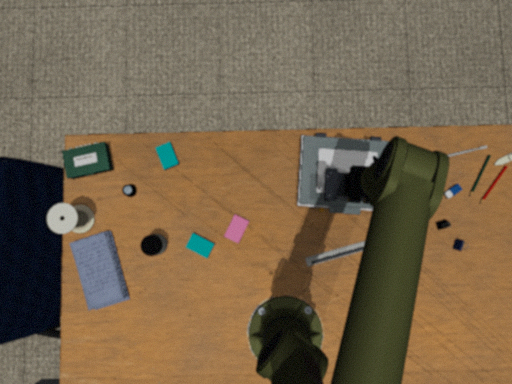

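The lid is shut: slope 0.0013, top at 89.7 mm. Next I move to the knob, opening the fingers and unwinding the wrist counter-clockwise to leave room for turning.

```bash
python3 -c "
from h import *
plan((0.4535,-0.409,.19),-95.3)"
```

```text
alt yaw -29.98
t 46.0 pos [ 0.4111 -0.1811  0.1757] jaw -95.2 az -23.8 j [ 0.67 -0.07 -0.3   1.98 -0.02  1.23 -1.28] w 0.009 F [-0.9 -0.1 -1.2]
yaw 0.02 dp total [-0.56  8.92 -2.53] tilt [ 0.002 -0.001 -1.   ]
```

Call:
servo_tool --pt "-0.5 1 -0.3" --pt "0 1 -0.3" --pt "0 1 -0.3" --pt "0 1 -0.3" --pt "0 1 -0.3" --yaw '[0, 0, 0, 0, 0]'

```text
time: 46.45
position: [0.4362, -0.3093, 0.186]
tool_rot: [-2.173, 0.096, 2.177]
ft_force: [-0.2, -0.5, 0.2]
grip_width: 0.008
```

Call:
servo_tool --pt "0 1 -0.3" --pt "0 1 -0.3" --pt "0 1 -0.3" --pt "0 0.9 -0.1" --pt "0 0 0" --yaw '[0, 0, 0, 0, 0]' --fingers 1

```text
time: 46.95
position: [0.4509, -0.4113, 0.1853]
tool_rot: [-2.17, 0.103, 2.176]
ft_force: [0.1, -0.2, -0.8]
grip_width: 0.375
```

Call:
servo_tool --pt "0 0 0" --pt "0 0 0" --pt "0 0 0" --pt "0 0 0" --pt "0 0 0" --yaw '[-1, -1, -1, -1, -1]'

```text
time: 47.45
position: [0.4527, -0.4065, 0.1863]
tool_rot: [1.978, 0.444, -1.98]
ft_force: [0.4, -0.1, 0.5]
grip_width: 0.834
```

Call:
servo_tool --pt "0 0 0" --pt "0 0 0" --pt "0 0 0" --pt "0 0 0" --pt "0 0 0" --yaw '[-1, -1, -1, -1, -1]'

```text
time: 47.95
position: [0.4527, -0.4065, 0.1863]
tool_rot: [1.642, 0.86, -1.642]
ft_force: [0.2, -0.1, -0.2]
grip_width: 0.999
```

Call:
servo_tool --pt "0 0 0" --pt "0 0 0" --pt "0 0 0" --pt "0 0 0" --pt "0 0 0" --yaw '[-1, -1, -1, -1, -1]'

```text
time: 48.45
position: [0.4526, -0.4065, 0.1863]
tool_rot: [1.272, 1.17, -1.271]
ft_force: [0.9, 0.2, 0.4]
grip_width: 1.003
```

```bash
python3 -c "
from h import *
s=ctrl.get_state();im,d=snap('wrist','w18.png');P=cloud('wrist',d,s)
m=(P[...,2]>.112)&(P[...,2]<.13)&(np.hypot(P[...,0]-.4535,P[...,1]+.409)<.05)
v,u=np.where(m);q=P[m];print(len(q),q.mean(0).round(4),np.median(q[:,2]),cv2.minEnclosingCircle((q[:,:2]*1000).astype(np.float32)),u.min(),u.max(),v.min(),v.max())
plan((0.4535,-0.409,.1))"
```

```text
2903 [ 0.4562 -0.4079  0.1183] 0.11880936571979592 ((455.8930969238281, -409.9889221191406), 26.34098243713379) 228 291 181 241
t 48.5 pos [ 0.4526 -0.4066  0.1864] jaw -4.6 az -41.9 j [ 0.97  0.27 -0.33  1.6   0.09  1.29  0.54] w 0.997 F [ 0.3  0.4 -0.7]
yaw 0 dp total [3.45 0.05 0.1 ] tilt [-0.001  0.002 -1.   ]
```

View pics/w18.png

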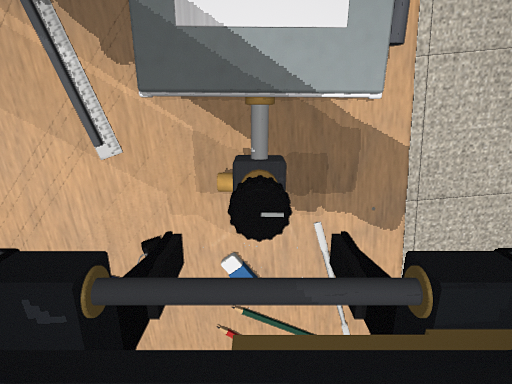

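Knob centre is (0.456, -0.410), top at 118.8 mm, so about 5.7 rad open; its white mark is at (272,214). Unwinding further.

Call:
servo_tool --pt "0 0 0" --pt "0 0 0" --pt "0 0 0" --pt "0 0 0" --pt "0 0 0" --yaw '[-1, -1, -1, -1, -1]'

```text
time: 49.0
position: [0.4527, -0.4069, 0.1866]
tool_rot: [0.882, 1.386, -0.881]
ft_force: [0.7, 0.1, -0.3]
grip_width: 1.001
```

Call:
servo_tool --pt "0 0 0" --pt "0 0 0" --pt "0 0 0" --pt "0 0 0" --pt "0 0 0" --yaw '[-1, -1, -1, -1, -1]'

```text
time: 49.5
position: [0.4527, -0.4068, 0.1866]
tool_rot: [0.479, 1.519, -0.477]
ft_force: [-0.6, -0.6, -0.0]
grip_width: 0.999
```

Call:
servo_tool --pt "0 0 0" --pt "0 0 0" --pt "0 0 0" --pt "0 0 0" --pt "0 0 0" --yaw '[-1, -1, -1, -1, -1]'

```text
time: 50.0
position: [0.4527, -0.4069, 0.1866]
tool_rot: [0.069, 1.571, -0.067]
ft_force: [0.3, -0.1, -0.2]
grip_width: 1.004
```

```bash
python3 -c "
from h import *
plan((0.456,-0.410,.098))"
```

```text
t 50.0 pos [ 0.4527 -0.4069  0.1866] jaw 85.0 az -41.9 j [ 1.13  0.3  -0.53  1.59  0.15  1.3   2.06] w 1.004 F [ 0.3 -0.1 -0.2]
yaw 0 dp total [ 3.54 -0.12  0.15] tilt [-0.001  0.001 -1.   ]
```

Call:
servo_tool --pt "0 -0.1 0.1" --pt "0.5 0 0" --pt "1 0 0" --pt "1 0 0" --pt "0.7 0 0" --yaw '[-1, -1, 0, 0, 0]'

```text
time: 50.5
position: [0.4542, -0.4091, 0.105]
tool_rot: [-0.091, 1.571, 0.095]
ft_force: [0.8, -0.8, 0.3]
grip_width: 1.003
```

Call:
servo_tool --pt "0.3 0 0" --pt "0 0 0" --pt "0 0 0" --pt "0 0 0" --pt "0 0 0" --yaw '[0, 0, 0, 0, 0]'

```text
time: 51.0
position: [0.4556, -0.4112, 0.1011]
tool_rot: [-0.095, 1.568, 0.092]
ft_force: [0.6, -0.2, -1.1]
grip_width: 0.999
```

Call:
servo_tool --pt "0 0 0" --pt "0 0 0" --pt "0 0 0" --pt "0 0 0" --pt "0 0 0" --yaw '[0, 0, 0, 0, 0]' --fingers 0 --grip_force 30

```text
time: 51.5
position: [0.4551, -0.4108, 0.1]
tool_rot: [-0.094, 1.569, 0.094]
ft_force: [0.2, 0.5, -0.4]
grip_width: 0.629
```

```bash
python3 -c "
from h import *
plan((0.456,-0.410,.098));print(ctrl.get_state()['torque'])"
```

```text
t 51.5 pos [ 0.4551 -0.4108  0.1   ] jaw 96.8 az -42.1 j [ 1.13  0.38 -0.54  1.68  0.21  1.14  2.22] w 0.629 F [ 0.2  0.5 -0.4]
yaw 0 dp total [0.08 0.03 0.04] tilt [-0. -0. -1.]
[ 0.07905388 -0.16242462  0.04311279]
```

Call:
servo_tool --pt "0 0 0" --pt "0 0 0" --pt "0 0 0" --pt "0.01 0 0" --pt "0.01 0 0" --yaw '[0, 0, 0, 0.5, 1]'

```text
time: 52.0
position: [0.455, -0.4104, 0.0997]
tool_rot: [0.032, 1.571, -0.031]
ft_force: [-1.2, 2.7, 2.6]
grip_width: 0.588
```

Call:
servo_tool --pt "0.01 0 0" --pt "0.01 0 0" --pt "0.01 0 0" --pt "0.01 0 0" --pt "0.01 0 0" --yaw '[1, 1, 1, 1, 1]'

```text
time: 52.5
position: [0.455, -0.4105, 0.0983]
tool_rot: [0.442, 1.526, -0.442]
ft_force: [-1.7, 1.1, 3.0]
grip_width: 0.589
```

```bash
python3 -c "
from h import *
snap('wrist','w19.png')
plan((0.456,-0.410,.098));print(ctrl.get_state()['torque'])"
```

```text
t 52.5 pos [ 0.455  -0.4104  0.0983] jaw 57.4 az -42.1 j [ 1.04  0.36 -0.43  1.68  0.16  1.13  1.57] w 0.587 F [-0.8  1.7  2.5]
yaw 0 dp total [0.01 0.04 0.02] tilt [-0.001  0.    -1.   ]
[0.45851902 0.11919434 0.02629981]
```

View pics/w19.png

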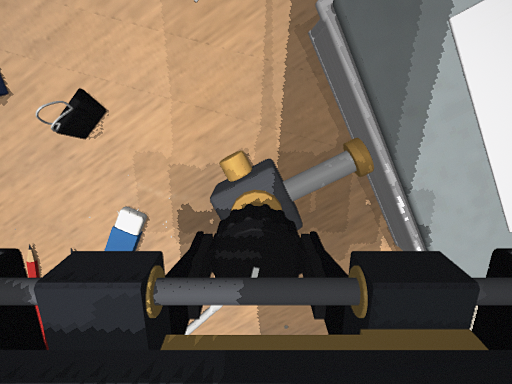

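Call:
servo_tool --pt "0.01 0 0" --pt "0.01 0 0" --pt "0.01 0 0" --pt "0.01 0 0" --pt "0.01 0 0" --yaw '[1, 1, 1, 1, 1]'

```text
time: 53.05
position: [0.4549, -0.4105, 0.097]
tool_rot: [0.845, 1.401, -0.846]
ft_force: [-1.0, 0.5, 0.1]
grip_width: 0.59
```

Call:
servo_tool --pt "0.01 0 0" --pt "0.01 0 0" --pt "0.01 0 0" --pt "0.01 0 0" --pt "0.01 0 0" --yaw '[1, 1, 1, 1, 1]'

```text
time: 53.55
position: [0.4548, -0.4106, 0.0956]
tool_rot: [1.238, 1.191, -1.238]
ft_force: [-0.8, 1.3, 1.4]
grip_width: 0.591
```

Call:
servo_tool --pt "0.01 0 0" --pt "0.01 0 0" --pt "0.01 0 0" --pt "0.01 0 0" --pt "0.02 0 0" --yaw '[1, 1, 1, 1, 1]'

```text
time: 54.05
position: [0.4547, -0.4105, 0.0942]
tool_rot: [1.61, 0.889, -1.611]
ft_force: [-2.8, 1.3, 2.5]
grip_width: 0.587
```

Call:
servo_tool --pt "0.01 0 0" --pt "0.01 0 0" --pt "0.01 0 0" --pt "0.01 0 0" --pt "0.02 0 0" --yaw '[1, 1, 1, 1, 1]'

```text
time: 54.55
position: [0.4547, -0.4104, 0.0928]
tool_rot: [1.95, 0.483, -1.952]
ft_force: [-1.7, 2.3, 3.2]
grip_width: 0.587
```

```bash
python3 -c "
from h import *
snap('wrist','w20.png')
plan((0.456,-0.410,.098));print(ctrl.get_state()['torque'])"
```

```text
t 54.6 pos [ 0.4546 -0.4104  0.0928] jaw -62.5 az -42.1 j [ 0.78  0.34 -0.11  1.7   0.04  1.11 -0.43] w 0.592 F [-2.6  2.8  2.8]
yaw 0 dp total [-0.21  0.01 -0.06] tilt [-0.001  0.001 -1.   ]
[0.60646093 0.52904074 0.07254762]
```

View pics/w20.png

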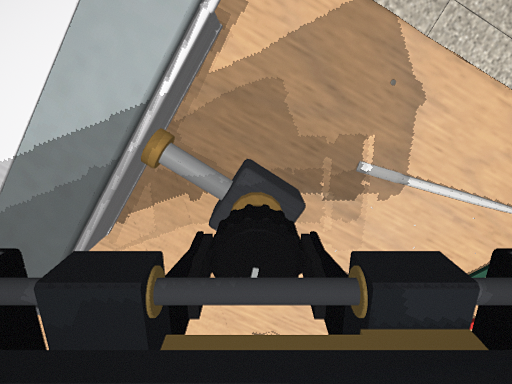

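The mark is still at (255,272) relative to the gripper, so there's no slip. Continuing.

Call:
servo_tool --pt "0.01 0 0" --pt "0.01 0 0" --pt "0.01 0 0" --pt "0.01 0 0" --pt "0.01 0 0" --yaw '[1, 1, 1, 1, 1]'

```text
time: 55.1
position: [0.4547, -0.4103, 0.0915]
tool_rot: [-2.201, 0.041, 2.203]
ft_force: [-2.1, 2.3, 2.1]
grip_width: 0.59
```

Call:
servo_tool --pt "0.01 0 0" --pt "0.01 0 0" --pt "0.01 0 0" --pt "0.01 0 0" --pt "0.01 0 0" --yaw '[1, 1, 1, 1, 1]'

```text
time: 55.6
position: [0.4547, -0.4102, 0.0901]
tool_rot: [-1.902, 0.548, 1.905]
ft_force: [-1.8, 2.7, 1.5]
grip_width: 0.59
```

Call:
servo_tool --pt "0.01 0 0" --pt "0.01 0 0" --pt "0.01 0 0" --pt "0.01 0 0" --pt "0.02 0 0" --yaw '[1, 1, 1, 1, 1]'

```text
time: 56.1
position: [0.4548, -0.4102, 0.0888]
tool_rot: [-1.556, 0.938, 1.559]
ft_force: [-2.4, 2.9, 3.1]
grip_width: 0.589
```

```bash
python3 -c "
from h import *
snap('wrist','w21.png')
plan((0.456,-0.410,.098));print(ctrl.get_state()['torque'])"
```

```text
t 56.1 pos [ 0.4548 -0.4102  0.0887] jaw -152.4 az -42.0 j [ 0.59  0.34  0.12  1.71 -0.04  1.1  -1.94] w 0.589 F [-2.3  2.7  3.2]
yaw 0 dp total [-0.37 -0.05 -0.01] tilt [-0.001  0.001 -1.   ]
[0.72929492 0.48470043 0.01824319]
```

View pics/w21.png

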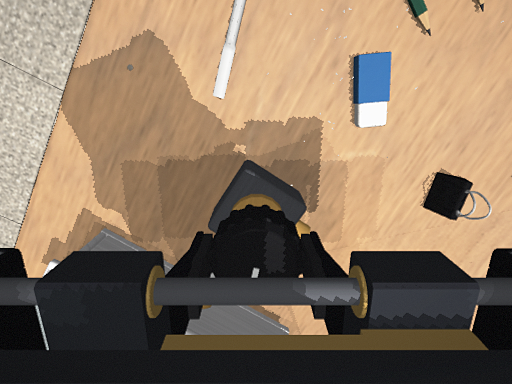

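Call:
servo_tool --pt "0.01 0 0" --pt "0.01 0 0" --pt "0.01 0 0" --pt "0.01 0 0" --pt "0.01 0 0" --yaw '[1, 1, 1, 1, 1]'

```text
time: 56.65
position: [0.4549, -0.4102, 0.0874]
tool_rot: [-1.181, 1.226, 1.184]
ft_force: [-1.9, 2.4, 1.7]
grip_width: 0.591
```

Call:
servo_tool --pt "0 0 0" --pt "0 0 0" --pt "0 0 0" --pt "0 0 0" --pt "0 0 0" --yaw '[0, 0, 0, 0, 0]' --fingers 1

```text
time: 57.15
position: [0.4551, -0.411, 0.0876]
tool_rot: [-1.182, 1.226, 1.182]
ft_force: [0.8, 0.5, -0.1]
grip_width: 0.948
```

Call:
servo_tool --pt "0 0 0" --pt "0 0 0" --pt "0 0 0" --pt "0 0 0" --pt "0 0 0" --yaw '[-1, -1, -1, -1, -1]'

```text
time: 57.65
position: [0.4551, -0.4109, 0.0876]
tool_rot: [-1.561, 0.936, 1.561]
ft_force: [0.1, 0.0, 0.1]
grip_width: 0.999
```

Call:
servo_tool --pt "0 0 0" --pt "0 0 0" --pt "0 0 0" --pt "0 0 0" --pt "0 0 0" --yaw '[-1, -1, -1, -1, -1]'

```text
time: 58.15
position: [0.4551, -0.411, 0.0876]
tool_rot: [-1.907, 0.545, 1.907]
ft_force: [-0.6, 0.5, -0.3]
grip_width: 0.998
```

Call:
servo_tool --pt "0 0 0" --pt "0 0 0" --pt "0 0 0" --pt "0 0 0" --pt "0 0 0" --yaw '[-1, -1, -1, -1, -1]'

```text
time: 58.65
position: [0.4551, -0.411, 0.0876]
tool_rot: [-2.205, 0.036, 2.205]
ft_force: [0.4, -0.4, 0.1]
grip_width: 0.998
```

Call:
servo_tool --pt "0 0 0" --pt "0 0 0" --pt "0 0 0" --pt "0 0 0" --pt "0 0 0" --yaw '[-1, -1, -1, -1, -1]'

```text
time: 59.15
position: [0.4551, -0.411, 0.0876]
tool_rot: [1.947, 0.487, -1.947]
ft_force: [0.0, -0.5, 0.1]
grip_width: 1.004
```

Call:
servo_tool --pt "0 0 0" --pt "0 0 0" --pt "0 0 0" --pt "0 0 0" --pt "0 0 0" --yaw '[0, 0, 0, 0, 0]' --fingers 0

```text
time: 59.65
position: [0.4551, -0.4108, 0.0876]
tool_rot: [1.95, 0.483, -1.95]
ft_force: [0.4, -0.5, -0.7]
grip_width: 0.632
```

```bash
python3 -c "
from h import *
snap('wrist','w22.png')
plan((0.456,-0.410,.098));print(ctrl.get_state()['torque'])"
```

```text
t 59.7 pos [ 0.4549 -0.4103  0.0875] jaw -62.2 az -42.1 j [ 0.79  0.34 -0.12  1.7   0.04  1.1  -0.43] w 0.587 F [-0.7  0.5  3.8]
yaw 0 dp total [-0.42  0.01 -0.04] tilt [-0.001  0.001 -1.   ]
[-0.08782337  0.09965734  0.00682642]
```

View pics/w22.png

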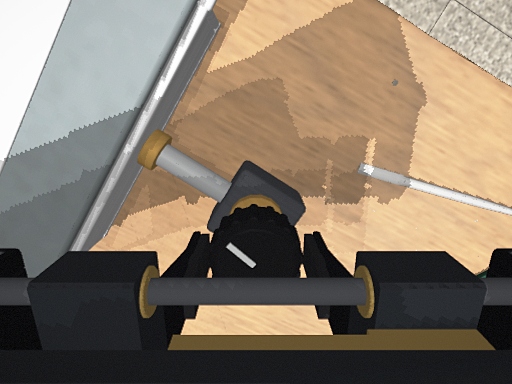

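Call:
servo_tool --pt "0 0 0" --pt "0.01 0 0" --pt "0.01 0 0" --pt "0.01 0 0" --pt "0.01 0 0" --yaw '[0, 1, 1, 1, 1]'

```text
time: 60.2
position: [0.4549, -0.4104, 0.0865]
tool_rot: [2.189, 0.07, -2.19]
ft_force: [-1.2, 0.9, 1.4]
grip_width: 0.592
```

```bash
python3 -c "
from h import *
plan((0.456,-0.410,.098));print(ctrl.get_state()['torque'],ctrl.get_state()['joint_torque'])"
```

```text
t 60.2 pos [ 0.4549 -0.4104  0.0865] jaw -86.4 az -42.1 j [ 0.74  0.34 -0.05  1.7   0.02  1.1  -0.83] w 0.592 F [-1.2  0.9  1.4]
yaw 0 dp total [-0.46 -0.01 -0.04] tilt [-0.001  0.    -1.   ]
[0.29580499 0.32845395 0.14167137] [ 1.03462782e+00 -4.69395268e+01 -3.03515503e-01 -2.89313686e+01
 -4.56946349e-03 -6.14461899e-01  8.45360197e-01]
```

Call:
servo_tool --pt "0.01 0 0" --pt "0.01 0 0" --pt "0.01 0 0" --pt "0 0 0" --pt "0 0 0" --yaw '[1, 1, 1, 0, 0]'

```text
time: 60.7
position: [0.4549, -0.4104, 0.0857]
tool_rot: [-2.09, 0.257, 2.092]
ft_force: [-0.8, 1.8, 0.7]
grip_width: 0.588
```

```bash
python3 -c "
from h import *
plan((0.456,-0.410,.098));print(ctrl.get_state()['torque'],ctrl.get_state()['joint_torque'])"
```

```text
t 60.7 pos [ 0.4549 -0.4104  0.0857] jaw -104.0 az -42.1 j [ 0.7   0.34 -0.01  1.71  0.    1.09 -1.13] w 0.588 F [-0.8  1.8  0.7]
yaw 0 dp total [-0.49 -0.03 -0.04] tilt [-0.001  0.001 -1.   ]
[ 0.42387655  0.32258334 -0.21015978] [-8.21675436e-03 -4.70772529e+01  4.19320101e-01 -2.92303902e+01
  2.20328271e-01 -8.17325804e-01  1.58368140e-01]
```

Call:
servo_tool --pt "0 0 0" --pt "0.01 0 0" --pt "0 0 0" --pt "0.01 0 0" --pt "0 0 0" --yaw '[0.5, 0.5, 0.5, 0.5, 0]'

```text
time: 61.2
position: [0.4549, -0.4104, 0.0852]
tool_rot: [-1.968, 0.455, 1.97]
ft_force: [-1.4, 2.2, 1.6]
grip_width: 0.59
```

```bash
python3 -c "
from h import *
s=ctrl.get_state();im,d=snap('wrist','w23.png');P=cloud('wrist',d,s)
q=P[215:262,235:275];print('ktop',np.nanmedian(q[...,2]))
plan((0.456,-0.410,.098));print(s['torque'],s['joint_torque'][6])"
```

```text
ktop 0.1034650519162833
t 61.2 pos [ 0.4549 -0.4104  0.0852] jaw -116.0 az -42.1 j [ 0.67  0.34  0.02  1.71 -0.01  1.09 -1.33] w 0.589 F [-1.1  2.9  1.1]
yaw 0 dp total [-0.51 -0.04 -0.03] tilt [-0.001  0.001 -1.   ]
[0.50284575 0.3857948  0.00350971] -0.3457519970834255
```

View pics/w23.png

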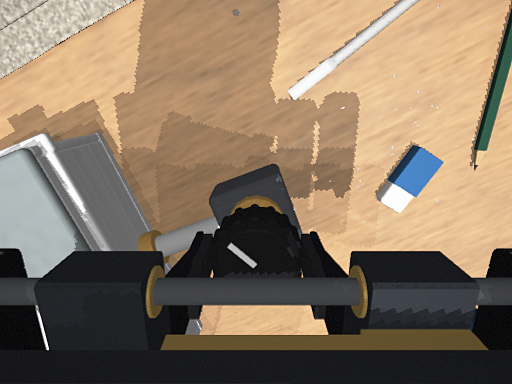

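Call:
servo_tool --pt "0 0 0" --pt "0 0 0" --pt "0 0 0" --pt "0 0 0" --pt "0 0 0" --yaw '[0.5, 0.5, 0.5, 0.5, 0]'

```text
time: 61.75
position: [0.4549, -0.4104, 0.0847]
tool_rot: [-1.838, 0.634, 1.839]
ft_force: [-0.2, 1.5, -1.2]
grip_width: 0.59
```

```bash
python3 -c "
from h import *
s=ctrl.get_state();im,d=snap('wrist','w24.png');P=cloud('wrist',d,s)
q=P[215:262,235:275];print('ktop',np.nanmedian(q[...,2]))
plan((0.456,-0.410,.098));print(s['torque'],s['joint_torque'][6])"
```

```text
ktop 0.10294933813588453
t 61.8 pos [ 0.4548 -0.4104  0.0847] jaw -128.0 az -42.1 j [ 0.65  0.34  0.05  1.71 -0.02  1.09 -1.53] w 0.588 F [-0.9  1.9 -2.6]
yaw 0 dp total [-0.53 -0.04 -0.03] tilt [-0.001  0.001 -1.   ]
[0.37635924 0.23114677 0.01633315] -0.3518387954682112
```

View pics/w24.png

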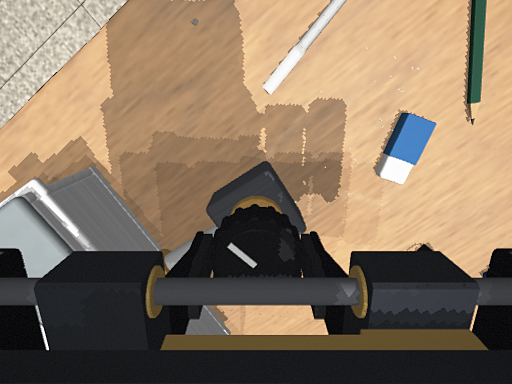

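Call:
servo_tool --pt "0.02 0 0" --pt "0.01 0 0" --pt "0.01 0 0" --pt "0 0 0" --pt "0 0 0" --yaw '[0.5, 0.5, 0.5, 0.5, 0]'

```text
time: 62.3
position: [0.4548, -0.4104, 0.0841]
tool_rot: [-1.701, 0.794, 1.702]
ft_force: [-2.2, 1.8, -0.4]
grip_width: 0.593
```

```bash
python3 -c "
from h import *
s=ctrl.get_state();im,d=snap('wrist','w25.png');P=cloud('wrist',d,s)
q=P[215:262,235:275];print('ktop',np.nanmedian(q[...,2]))
plan((0.456,-0.410,.098));print(s['torque'],s['joint_torque'][6])"
```

```text
ktop 0.10241268760309721
t 62.4 pos [ 0.4548 -0.4105  0.0841] jaw -140.0 az -42.1 j [ 0.62  0.34  0.09  1.71 -0.03  1.09 -1.73] w 0.589 F [-2.   2.3  0.4]
yaw 0 dp total [-0.55 -0.05 -0.01] tilt [-0.001  0.001 -1.   ]
[0.53003932 0.37011783 0.00686881] -0.34914175048470497
```

View pics/w25.png

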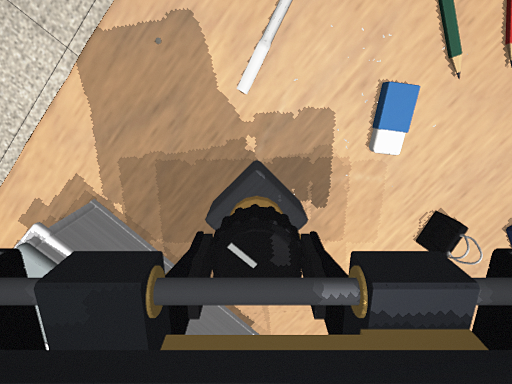

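Call:
servo_tool --pt "0.01 0 0" --pt "0 0 0" --pt "0.01 0 0" --pt "0 0 0" --pt "0 0 0" --yaw '[0.5, 0.5, 0.5, 0.5, 0]'

```text
time: 62.85
position: [0.4558, -0.412, 0.0842]
tool_rot: [-1.563, 0.938, 1.558]
ft_force: [0.6, -2.6, -1.6]
grip_width: 0.59
```

```bash
python3 -c "
from h import *
s=ctrl.get_state();im,d=snap('wrist','w26.png');P=cloud('wrist',d,s)
q=P[215:262,235:275];print('ktop',np.nanmedian(q[...,2]))
plan((0.456,-0.410,.098));print(s['torque'],s['joint_torque'][6])"
```

```text
ktop 0.10202957342909785
t 62.9 pos [ 0.4557 -0.412   0.0842] jaw -151.9 az -42.1 j [ 0.59  0.34  0.12  1.71 -0.04  1.09 -1.93] w 0.593 F [ 0.6 -2.5 -2.1]
yaw 0 dp total [-0.55 -0.05  0.06] tilt [ 0.001 -0.003 -1.   ]
[-0.289372   -0.05047976  0.91540808] -1.2453341111540794
```

View pics/w26.png

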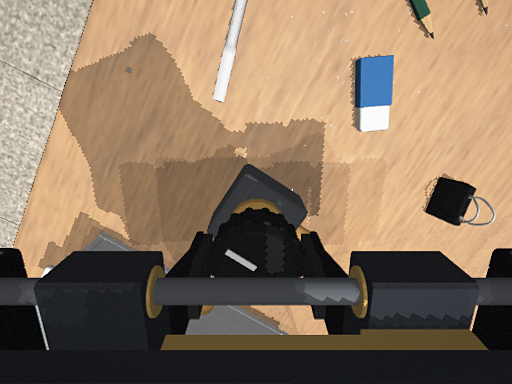

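The knob is at its stop: moment rose to 0.92 N m and the mark slid in the jaws. Releasing and retreating.

Call:
servo_tool --pt "0 0 0" --pt "0 0 0" --pt "0 0 0" --pt "0 0 0" --pt "0 0 0" --yaw '[0, 0, 0, 0, 0]' --fingers 1

```text
time: 63.4
position: [0.4551, -0.4108, 0.0839]
tool_rot: [-1.558, 0.939, 1.557]
ft_force: [-0.2, -0.4, 0.2]
grip_width: 0.947
```

Call:
servo_tool --pt "-0.2 0 0" --pt "-1 0 0" --pt "-1 0 0" --pt "-1 0 0" --pt "-1 0 0" --yaw '[0, 0, 0, 0, 0]'

```text
time: 63.9
position: [0.4551, -0.4108, 0.1903]
tool_rot: [-1.558, 0.939, 1.557]
ft_force: [0.4, -0.0, -0.2]
grip_width: 1.0
```

```bash
python3 -c "
from h import *
s=ctrl.get_state();im,d=snap('wrist','w27.png');P=cloud('wrist',d,s)
m=(P[...,2]>.09)&(P[...,2]<.13)&(np.hypot(P[...,0]-.4555,P[...,1]+.41)<.035);print('ktop',np.median(P[m][:,2]),m.sum())
plan((.33,-.56,.22))"
```

```text
ktop 0.10219529941960061 2614
t 64.0 pos [ 0.457  -0.4125  0.1953] jaw -152.2 az -42.1 j [ 0.59  0.25  0.12  1.59 -0.03  1.29 -1.94] w 1.002 F [ 1.  -0.9  3.2]
yaw 0 dp total [-0.99  7.24 -2.85] tilt [ 0.006 -0.005 -1.   ]
```

View pics/w27.png

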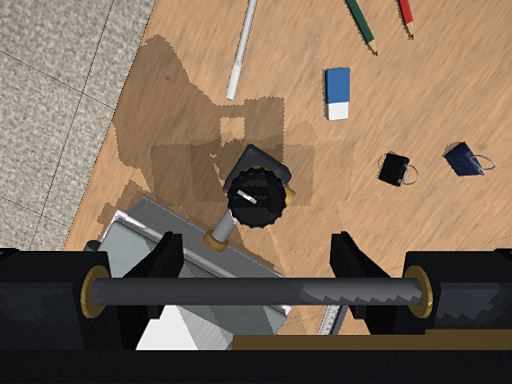

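Call:
servo_tool --pt "-0.5 1 -0.4" --pt "-0.5 1 -0.4" --pt "0 1 -0.4" --pt "0 1 -0.4" --pt "0 1 -0.4" --yaw '[0, 0, 0, 0, 0]'

```text
time: 64.45
position: [0.3673, -0.5142, 0.2142]
tool_rot: [-1.558, 0.939, 1.557]
ft_force: [-0.4, -0.6, -0.2]
grip_width: 1.0
```

Call:
servo_tool --pt "0 1 -0.4" --pt "0 1 -0.4" --pt "0 0 0" --pt "0 0 0" --pt "0 0 0" --yaw '[0, 0, 0, 0, 0]'

```text
time: 64.95
position: [0.3344, -0.5534, 0.2138]
tool_rot: [-1.559, 0.936, 1.558]
ft_force: [0.7, 0.6, 0.5]
grip_width: 1.001
```

```bash
python3 -c "
from h import *
im,d=snap('top','t28.png');P=cloud('top',d)
Q=(P.reshape(-1,3)-CH)@CR
m=(abs(Q[:,0])<.09)&(abs(Q[:,1])<.12)&(abs(Q[:,2]-.089)<.03);q=Q[m]
print(len(q),np.polyfit(q[:,0],q[:,2],1))
for l in ['loupe','paste_jar']:
    for r in ctrl.cut_out('top',l)[:1]: print(l,np.nanmedian(P[r['region']],0).round(3))
k=(np.hypot(Q[:,0],Q[:,1]+.225)<.03)&(Q[:,2]>.09);print('knob z',np.median(Q[k][:,2]) if k.any() else None)
print(ctrl.get_state()['ft_force'],ctrl.get_state()['position'])"
```

```text
5101 [0.00071233 0.08983239]
knob z 0.10297289242942265
[ 0.26877567 -0.24159338 -0.23430365] [ 0.33437699 -0.55348321  0.21388338]
```

View pics/t28.png

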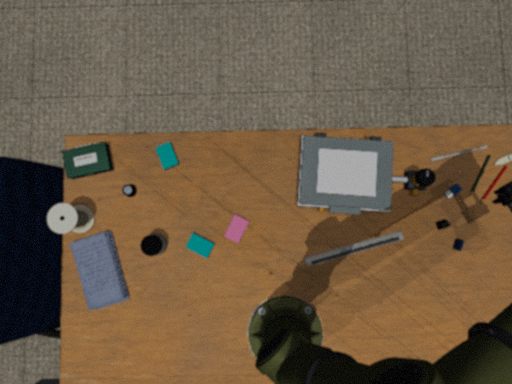

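The lid is flat at (345,173), the knob is down, and the loupe (129,190) and jar (152,245) haven't moved. Handing in.

```bash
python3 -c "
from bench import ctrl
print(ctrl.close_job())"
```

```text
the job is handed in; nothing more can be done
None
```

I put the brush, both white label pads and the single tape roll into the chamber. I then eased the lid shut and turned the vent knob about 6.3 rad clockwise, in two grips, until it stopped. The job was handed in at about 65 s.

**Last checks:**
- **Lid:** it lies flat, with a slope under 0.001 and its top at 89.8 mm.
- **Knob:** its top is at 102–103 mm, against 104 mm expected when shut, so within camera error. At the stop the moment rose to 0.9 N m and the knob began to slip in the jaws. My starting estimate from its height was about 5.7 rad, but it took about 6.3 rad to reach the stop.
- **Left in place:** by eye, the loupe, paste jar and the pink and turquoise look-alikes had not moved. The network search for the loupe and jar found nothing in the last picture, so I had no measured positions for them.
- **Contents:** before I closed the lid the roll lay on top of one pad, but everything was well inside and below the rim.

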